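# Press washed tart boards to the gauge

## Task

The beech tart boards are washed and must dry under a weight so that they stay flat: stack them squarely, one on another, on the press base and stop when the top of the stack lies in the gap between the two fingers of the height gauge. Then lift the knobbed weight up off its fork hook and stand it upright on the middle of the stack; every board left over goes flat onto the dark baking plate. Do not shift the gauge or the other things on the bench.

Things in the scene. Friction and masses are not known exactly. Their poses are not given: they have to be found in the camera images.
- board1_mid (a point): centre of a washed beech tart board, 54 (its x) x 90 (its y) x 18 mm (its z), 70 g; seven alike at most, some may be absent; at the start they lie flat on the bench, some one on top of another; z axis up
- board2_mid (a point): centre of a washed beech tart board, 54 (its x) x 90 (its y) x 18 mm (its z), 70 g; seven alike at most, some may be absent; at the start they lie flat on the bench, some one on top of another; z axis up
- board3_mid (a point): centre of a washed beech tart board, 54 (its x) x 90 (its y) x 18 mm (its z), 70 g; seven alike at most, some may be absent; at the start they lie flat on the bench, some one on top of another; z axis up
- board4_mid (a point): centre of a washed beech tart board, 54 (its x) x 90 (its y) x 18 mm (its z), 70 g; seven alike at most, some may be absent; at the start they lie flat on the bench, some one on top of another; z axis up
- board5_mid (a point): centre of a washed beech tart board, 54 (its x) x 90 (its y) x 18 mm (its z), 70 g; seven alike at most, some may be absent; at the start they lie flat on the bench, some one on top of another; z axis up
- board6_mid (a point): centre of a washed beech tart board, 54 (its x) x 90 (its y) x 18 mm (its z), 70 g; seven alike at most, some may be absent; at the start they lie flat on the bench, some one on top of another; z axis up
- board7_mid (a point): centre of a washed beech tart board, 54 (its x) x 90 (its y) x 18 mm (its z), 70 g; seven alike at most, some may be absent; at the start they lie flat on the bench, some one on top of another; z axis up
- base_top (a point): centre of the top face of the aluminium press base, 76 (x) x 116 (y) mm, 14 mm above the bench, fixed; its +y axis points along the base's long side to the height gauge, whose 16 mm square post (145 mm tall) stands 100 mm from this point. Boards are stacked here with their long side along this y axis
- mark (a point): the mark of the height gauge: its height (z) is the middle of the 26 mm gap between the gauge's two black fingers; the point itself lies on the vertical axis of the base, beside the finger ends (which end 66 mm from that axis, on the +y side). The fingers slide on the post and are already set (46 to 90 mm above the bench); they stay unless pushed hard
- plate_top (a point): centre of the top face of the flat dark steel baking plate, 150 (x) x 180 (y) mm, 5 mm thick, 900 g, lying loose on the bench at one side
- hook (a point): fork hook of the steel hook stand, fixed: point midway between its two prongs, level with their top, 112 mm above the bench. The prongs (8 mm thick, 26 mm between centres) run along the stand's x axis from a cross bar (44 mm wide) on a 16 mm wide, 120 mm tall post 58 mm away at +x, to tips turned up 12 mm at -x (29 mm from this point)
- weight_knob (a point): centre of the weight's black knob, 36 mm across and 28 mm tall, upright. The weight (450 g, 94 mm tall): steel disc 54 mm across and 22 mm tall at the bottom, neck 14 mm thick and 44 mm long, knob on top. At the start it hangs by the underside of its knob on the two prongs, neck between them; its disc is too wide to pass up between the prongs: raise it 15 to 33 mm to clear the upturned tips, then draw it out along the hook's -x by 65 mm or more
- weight_foot (a point): centre of the underside of the weight's disc, 80 mm below the knob's centre
- ramekin: white ramekin, 76 mm across, 42 mm tall; origin at its underside; not part of the job
- jar: glass jar with steel lid, 64 mm across, 85 mm tall; origin at its underside; not part of the job
- cutter: plain steel ring cutter, 50 mm across, 25 mm tall; origin at its underside; not part of the job
Not all that is in view belongs to the job. What is shaped like the part that bears base_top but yellow is not meant.

How it is judged (in metres and radians):
On the way, in this order (a step that is already met when the one before it is completed fails the run):
1. the boards are stacked squarely on the base with the top of the stack in the gap of the gauge, nothing held, while the weight is still away from the stack ((((x of board1_mid in the frame of base_top between -0.013 and 0.013 m and y of board1_mid in the frame of base_top between -0.013 and 0.013 m and angle between board1_mid's own z axis and vertical below 0.08 rad and angle between the y axis of board1_mid and the y axis of base_top, either way round below 0.25 rad) and z of board1_mid in the frame of mark between -0.0225 and 0.0045 m) or ((x of board2_mid in the frame of base_top between -0.013 and 0.013 m and y of board2_mid in the frame of base_top between -0.013 and 0.013 m and angle between board2_mid's own z axis and vertical below 0.08 rad and angle between the y axis of board2_mid and the y axis of base_top, either way round below 0.25 rad) and z of board2_mid in the frame of mark between -0.0225 and 0.0045 m) or ((x of board3_mid in the frame of base_top between -0.013 and 0.013 m and y of board3_mid in the frame of base_top between -0.013 and 0.013 m and angle between board3_mid's own z axis and vertical below 0.08 rad and angle between the y axis of board3_mid and the y axis of base_top, either way round below 0.25 rad) and z of board3_mid in the frame of mark between -0.0225 and 0.0045 m) or ((x of board4_mid in the frame of base_top between -0.013 and 0.013 m and y of board4_mid in the frame of base_top between -0.013 and 0.013 m and angle between board4_mid's own z axis and vertical below 0.08 rad and angle between the y axis of board4_mid and the y axis of base_top, either way round below 0.25 rad) and z of board4_mid in the frame of mark between -0.0225 and 0.0045 m) or ((x of board5_mid in the frame of base_top between -0.013 and 0.013 m and y of board5_mid in the frame of base_top between -0.013 and 0.013 m and angle between board5_mid's own z axis and vertical below 0.08 rad and angle between the y axis of board5_mid and the y axis of base_top, either way round below 0.25 rad) and z of board5_mid in the frame of mark between -0.0225 and 0.0045 m) or ((x of board6_mid in the frame of base_top between -0.013 and 0.013 m and y of board6_mid in the frame of base_top between -0.013 and 0.013 m and angle between board6_mid's own z axis and vertical below 0.08 rad and angle between the y axis of board6_mid and the y axis of base_top, either way round below 0.25 rad) and z of board6_mid in the frame of mark between -0.0225 and 0.0045 m) or ((x of board7_mid in the frame of base_top between -0.013 and 0.013 m and y of board7_mid in the frame of base_top between -0.013 and 0.013 m and angle between board7_mid's own z axis and vertical below 0.08 rad and angle between the y axis of board7_mid and the y axis of base_top, either way round below 0.25 rad) and z of board7_mid in the frame of mark between -0.0225 and 0.0045 m)) and (((x of board1_mid in the frame of base_top between -0.013 and 0.013 m and y of board1_mid in the frame of base_top between -0.013 and 0.013 m and angle between board1_mid's own z axis and vertical below 0.08 rad and angle between the y axis of board1_mid and the y axis of base_top, either way round below 0.25 rad) and z of board1_mid in the frame of mark below 0.0045 m) or horizontal distance between board1_mid and base_top above 0.08 m) and (((x of board2_mid in the frame of base_top between -0.013 and 0.013 m and y of board2_mid in the frame of base_top between -0.013 and 0.013 m and angle between board2_mid's own z axis and vertical below 0.08 rad and angle between the y axis of board2_mid and the y axis of base_top, either way round below 0.25 rad) and z of board2_mid in the frame of mark below 0.0045 m) or horizontal distance between board2_mid and base_top above 0.08 m) and (((x of board3_mid in the frame of base_top between -0.013 and 0.013 m and y of board3_mid in the frame of base_top between -0.013 and 0.013 m and angle between board3_mid's own z axis and vertical below 0.08 rad and angle between the y axis of board3_mid and the y axis of base_top, either way round below 0.25 rad) and z of board3_mid in the frame of mark below 0.0045 m) or horizontal distance between board3_mid and base_top above 0.08 m) and (((x of board4_mid in the frame of base_top between -0.013 and 0.013 m and y of board4_mid in the frame of base_top between -0.013 and 0.013 m and angle between board4_mid's own z axis and vertical below 0.08 rad and angle between the y axis of board4_mid and the y axis of base_top, either way round below 0.25 rad) and z of board4_mid in the frame of mark below 0.0045 m) or horizontal distance between board4_mid and base_top above 0.08 m) and (((x of board5_mid in the frame of base_top between -0.013 and 0.013 m and y of board5_mid in the frame of base_top between -0.013 and 0.013 m and angle between board5_mid's own z axis and vertical below 0.08 rad and angle between the y axis of board5_mid and the y axis of base_top, either way round below 0.25 rad) and z of board5_mid in the frame of mark below 0.0045 m) or horizontal distance between board5_mid and base_top above 0.08 m) and (((x of board6_mid in the frame of base_top between -0.013 and 0.013 m and y of board6_mid in the frame of base_top between -0.013 and 0.013 m and angle between board6_mid's own z axis and vertical below 0.08 rad and angle between the y axis of board6_mid and the y axis of base_top, either way round below 0.25 rad) and z of board6_mid in the frame of mark below 0.0045 m) or horizontal distance between board6_mid and base_top above 0.08 m) and (((x of board7_mid in the frame of base_top between -0.013 and 0.013 m and y of board7_mid in the frame of base_top between -0.013 and 0.013 m and angle between board7_mid's own z axis and vertical below 0.08 rad and angle between the y axis of board7_mid and the y axis of base_top, either way round below 0.25 rad) and z of board7_mid in the frame of mark below 0.0045 m) or horizontal distance between board7_mid and base_top above 0.08 m) and horizontal distance between weight_foot and base_top above 0.09 m and contact force between the fingers and anything else below 0.5 N), for 0.4 s.
2. the weight stands on the stack (horizontal distance between weight_foot and base_top below 0.018 m and angle between weight_foot's own z axis and vertical below 0.08 rad and z of weight_foot in the frame of mark between -0.0145 and 0.0145 m), for 0.3 s.
At the end, for the whole second after the job is handed in: Stack top inside the gauge gap (26 mm); stacked boards flat, within 13 mm of the base middle in x and y and 0.25 rad of square; weight upright (0.08 rad) on the top board within 18 mm of the middle; all other boards flat with centres over the plate; all at rest (all of step 2 and (((x of board1_mid in the frame of base_top between -0.013 and 0.013 m and y of board1_mid in the frame of base_top between -0.013 and 0.013 m and angle between board1_mid's own z axis and vertical below 0.08 rad and angle between the y axis of board1_mid and the y axis of base_top, either way round below 0.25 rad) and z of board1_mid in the frame of mark between -0.0225 and 0.0045 m) or ((x of board2_mid in the frame of base_top between -0.013 and 0.013 m and y of board2_mid in the frame of base_top between -0.013 and 0.013 m and angle between board2_mid's own z axis and vertical below 0.08 rad and angle between the y axis of board2_mid and the y axis of base_top, either way round below 0.25 rad) and z of board2_mid in the frame of mark between -0.0225 and 0.0045 m) or ((x of board3_mid in the frame of base_top between -0.013 and 0.013 m and y of board3_mid in the frame of base_top between -0.013 and 0.013 m and angle between board3_mid's own z axis and vertical below 0.08 rad and angle between the y axis of board3_mid and the y axis of base_top, either way round below 0.25 rad) and z of board3_mid in the frame of mark between -0.0225 and 0.0045 m) or ((x of board4_mid in the frame of base_top between -0.013 and 0.013 m and y of board4_mid in the frame of base_top between -0.013 and 0.013 m and angle between board4_mid's own z axis and vertical below 0.08 rad and angle between the y axis of board4_mid and the y axis of base_top, either way round below 0.25 rad) and z of board4_mid in the frame of mark between -0.0225 and 0.0045 m) or ((x of board5_mid in the frame of base_top between -0.013 and 0.013 m and y of board5_mid in the frame of base_top between -0.013 and 0.013 m and angle between board5_mid's own z axis and vertical below 0.08 rad and angle between the y axis of board5_mid and the y axis of base_top, either way round below 0.25 rad) and z of board5_mid in the frame of mark between -0.0225 and 0.0045 m) or ((x of board6_mid in the frame of base_top between -0.013 and 0.013 m and y of board6_mid in the frame of base_top between -0.013 and 0.013 m and angle between board6_mid's own z axis and vertical below 0.08 rad and angle between the y axis of board6_mid and the y axis of base_top, either way round below 0.25 rad) and z of board6_mid in the frame of mark between -0.0225 and 0.0045 m) or ((x of board7_mid in the frame of base_top between -0.013 and 0.013 m and y of board7_mid in the frame of base_top between -0.013 and 0.013 m and angle between board7_mid's own z axis and vertical below 0.08 rad and angle between the y axis of board7_mid and the y axis of base_top, either way round below 0.25 rad) and z of board7_mid in the frame of mark between -0.0225 and 0.0045 m)) and (((x of board1_mid in the frame of base_top between -0.013 and 0.013 m and y of board1_mid in the frame of base_top between -0.013 and 0.013 m and angle between board1_mid's own z axis and vertical below 0.08 rad and angle between the y axis of board1_mid and the y axis of base_top, either way round below 0.25 rad) and z of board1_mid in the frame of mark below 0.0045 m) or (x of board1_mid in the frame of plate_top between -0.075 and 0.075 m and y of board1_mid in the frame of plate_top between -0.09 and 0.09 m and angle between board1_mid's own z axis and vertical below 0.08 rad)) and (((x of board2_mid in the frame of base_top between -0.013 and 0.013 m and y of board2_mid in the frame of base_top between -0.013 and 0.013 m and angle between board2_mid's own z axis and vertical below 0.08 rad and angle between the y axis of board2_mid and the y axis of base_top, either way round below 0.25 rad) and z of board2_mid in the frame of mark below 0.0045 m) or (x of board2_mid in the frame of plate_top between -0.075 and 0.075 m and y of board2_mid in the frame of plate_top between -0.09 and 0.09 m and angle between board2_mid's own z axis and vertical below 0.08 rad)) and (((x of board3_mid in the frame of base_top between -0.013 and 0.013 m and y of board3_mid in the frame of base_top between -0.013 and 0.013 m and angle between board3_mid's own z axis and vertical below 0.08 rad and angle between the y axis of board3_mid and the y axis of base_top, either way round below 0.25 rad) and z of board3_mid in the frame of mark below 0.0045 m) or (x of board3_mid in the frame of plate_top between -0.075 and 0.075 m and y of board3_mid in the frame of plate_top between -0.09 and 0.09 m and angle between board3_mid's own z axis and vertical below 0.08 rad)) and (((x of board4_mid in the frame of base_top between -0.013 and 0.013 m and y of board4_mid in the frame of base_top between -0.013 and 0.013 m and angle between board4_mid's own z axis and vertical below 0.08 rad and angle between the y axis of board4_mid and the y axis of base_top, either way round below 0.25 rad) and z of board4_mid in the frame of mark below 0.0045 m) or (x of board4_mid in the frame of plate_top between -0.075 and 0.075 m and y of board4_mid in the frame of plate_top between -0.09 and 0.09 m and angle between board4_mid's own z axis and vertical below 0.08 rad)) and (((x of board5_mid in the frame of base_top between -0.013 and 0.013 m and y of board5_mid in the frame of base_top between -0.013 and 0.013 m and angle between board5_mid's own z axis and vertical below 0.08 rad and angle between the y axis of board5_mid and the y axis of base_top, either way round below 0.25 rad) and z of board5_mid in the frame of mark below 0.0045 m) or (x of board5_mid in the frame of plate_top between -0.075 and 0.075 m and y of board5_mid in the frame of plate_top between -0.09 and 0.09 m and angle between board5_mid's own z axis and vertical below 0.08 rad)) and (((x of board6_mid in the frame of base_top between -0.013 and 0.013 m and y of board6_mid in the frame of base_top between -0.013 and 0.013 m and angle between board6_mid's own z axis and vertical below 0.08 rad and angle between the y axis of board6_mid and the y axis of base_top, either way round below 0.25 rad) and z of board6_mid in the frame of mark below 0.0045 m) or (x of board6_mid in the frame of plate_top between -0.075 and 0.075 m and y of board6_mid in the frame of plate_top between -0.09 and 0.09 m and angle between board6_mid's own z axis and vertical below 0.08 rad)) and (((x of board7_mid in the frame of base_top between -0.013 and 0.013 m and y of board7_mid in the frame of base_top between -0.013 and 0.013 m and angle between board7_mid's own z axis and vertical below 0.08 rad and angle between the y axis of board7_mid and the y axis of base_top, either way round below 0.25 rad) and z of board7_mid in the frame of mark below 0.0045 m) or (x of board7_mid in the frame of plate_top between -0.075 and 0.075 m and y of board7_mid in the frame of plate_top between -0.09 and 0.09 m and angle between board7_mid's own z axis and vertical below 0.08 rad)) and linear speed of each of board1, board2, board3, board4, board5, board6, board7, weight, plate below 0.02 m/s); the robot touches nothing.
It fails at once if the gauge is shifted (over 10 mm) (distance of mark from where it was at the start of the episode above 0.01 m).
It fails at once if another thing on the bench is moved more than 50 mm (distance of any of ramekin, jar, cutter from where it was at the start of the episode above 0.05 m).
Of board4, board5, board6, board7 only 2 to 4 are there at a start; the rules pass over those that are not, and their reading is None.
At some moment in a run one of plate may be knocked a few centimetres aside while the robot is not near it.
It also fails if it takes over 210 s, if anything falls off the work surface, if the arm or the gripper's body presses on something with over 40 N, if the wrist force passes 120 N, or if a joint passes its speed limit or range.

## Robot

A 7-joint arm with a two-finger parallel gripper is mounted at the origin on the work surface. World frame = base frame: x ahead of the robot, y to its left, z up, the work surface at z = 0. Lengths are in mm, angles in rad, forces in N, time in s.
With the tool pointing down it reaches from about 400 to 875 mm from the base axis. Payload 4.4 kg.
Tool frame: the origin (TCP) lies at the very end of the fingers, on their centre line; the grasp point (between the pads) lies ctrl.grip_depth behind it (ctrl.grip_depth is the distance from the TCP to the grasp point, in mm); y points along the fingers, x is the direction in which the jaws open and shut, and the axes are right-handed (so a half turn about y gives the same grasp; the last joint's range is limited). The gripper opens to 85 mm and grips with 20 to 120 N. Pads are 22 mm wide; open, the fingers measure 114 mm over their backs; the gripper's body (76 mm by 85 mm) begins 54 mm behind the grasp point. The pads swing forward as they close: fully open they stand 13 mm farther back than shut.
Start: joints at [-0.066, 0.628, 0.038, 1.517, -0.027, 0.996, -0.02], TCP at [650.014, 0.027, 231.313] pointing down, gripper open.
Joint ranges: [-3.06, 3.06], [-0.37, 2.12], [-1.25, 1.32], [0.18, 2.47], [-1.1, 4.24], [0.23, 1.98], [-2.94, 2.94]. Speed limits (rad/s): [2.57, 2.57, 3.14, 3.14, 3.14, 3.14, 3.14].

## Interface

Orientations are given as [roll, pitch, yaw] about the fixed x, y, z axes, in that order (R = Rz(yaw) Ry(pitch) Rx(roll)).
In Python, from cell import ctrl gives the robot as it stands.
- The arm moves only by the tool apply_moves, never from a script. Its argument "motion" is a list of rows, each a list of 5 numbers: the shift along the tool's x, y, z in cm, then the turn about the tool's y in rad, then the finger opening in cm, from 0 to 8.54. In form: [[tx, ty, tz, roll, hand], ...]. A call has 1 to 20 rows; each row is the pose to reach, as a shift and turn from the pose commanded when the call began, along the tool's axes at that moment; what a row does not reach only later rows make up. A row lasts 1/8 s, in which the tool goes at most 62.5 mm and 10.7 degrees, less where a joint would pass 70% of its speed; a pose out of reach is approached as far as the arm can. A call with a gripper value outside its range is refused whole. The fingers move at their own pace and stop on an object; the grip force is fixed at half the most. Time passes only in rows, so rows that repeat a pose let the fingers close. It gives the time, the measured TCP pose, the force and the opening at its end, in the units of the state.
- ctrl.read_state(): the state, without advancing time (a new reading comes with each control period).
- ctrl.get_image(name): name is "scene" or "side" or "wrist"; returns a dict with "image" (480x640x3 uint8, red, green, blue), "vfov" (degrees; the focal length in pixels is half the picture's height over the tangent of half this angle, whatever the lens; pixels are square), "cx", "cy" (the principal point, pixels), "extrinsics" (4x4, takes a point from world to camera coordinates); the wrist camera has in their place "tool_from_camera" (4x4, takes a point from camera to tool coordinates, whose origin is the TCP and whose axes are the tool frame's). Camera axes: x right, y up, looking along -z (the intrinsics and any distortion apply to the point x, -y, -z); pixel columns grow to the right and rows downward; lengths in mm; the calibration is good to about 2 mm. A picture is of the moment at which its call begins: read the wrist's pose just before it. There is no depth.
- ctrl.finish_job(): hands the job in, once; it reports no verdict.
Trained networks look in a picture, given as the dict that the camera call returned (one of the last four; its "shot" number tells which), for a name from the list of things; names that differ only in an ending like _2 or _b are one class to them, and where a whole thing is asked for, a point or a joint stands for the part that bears it (a point fixed in the world has none). Each returns a list of dicts, best first, with "confidence" (0 to 1); they miss things now and then, are a little off and sometimes report something else, mostly with a low value. They report only what shows in the picture. A call takes as long as a camera call. They do not tell look-alikes from the thing itself.
- ctrl.search_frame(picture, query): "location" ([x, y, z] in mm, in world coordinates, good to about 4 mm: the middle of the surface that is visible of it).
- ctrl.mark_of(picture, query): "location" ([x, y, z] in mm, in world coordinates, good to about 4 mm: a listed point, or the origin of a listed thing).
The state is a dict: "clock": time; "qpos": joint angles; "qd": joint speeds; "tau": joint torques, N m; "eef_pos": TCP position; "tool_rot": TCP orientation; "force": force on the tool from outside, world axes, zero at the start; "torque": the same for the moment, N m; "width": finger opening in mm.
Only numpy, scipy, OpenCV 4.12 (cv2) and the standard library are available. Lean on these libraries where they do the work, as an engineer would, in place of code of your own. Each camera call takes 0.05 s, during which the arm holds its last target.

## Working session

There is one attempt and no reset: what is moved stays moved. The work goes in short steps, Python scripts to look and compute and a tool call to move; the robot and the scene stay as the last step left them, time stands still between calls to the robot, and variables do not carry over. Pictures are saved under pics/ and viewed, and the job is handed in when it is done.

Besides the shell and the picture viewer there is one more tool, called after "Request:" in YAML: its name, and indented under it one key for each argument. apply_moves: Moves the arm, as the interface text tells. Its arguments: {"type":"object","properties":{"motion":{"type":"array","items":{"type":"array","items":{"type":"number"}}}},"required":["motion"]}

```bash
ls; mkdir -p pics; python3 - <<'E'
from cell import ctrl
import cv2,json
s=ctrl.read_state(); print(s, ctrl.grip_depth)
for n in ["scene","side","wrist"]:
    p=ctrl.get_image(n); cv2.imwrite(f"pics/{n}0.png",p["image"][:,:,::-1])
    print(n,{k:v for k,v in p.items() if k!="image"})
E
```

```text
pics
{'clock': 0.0, 'qpos': array([-0.06580696,  0.62932602,  0.03845184,  1.51837791, -0.02699521,
        0.99629671, -0.01999869]), 'qd': array([-0.00034258,  0.00107993,  0.00057813,  0.00059137, -0.00070482,
       -0.00131903,  0.0008735 ]), 'tau': array([-1.11932164e-03, -5.63405585e+01,  1.22606792e+00, -1.93450052e+01,
        1.09587883e-02,  1.05136272e-02, -8.84369996e-06]), 'eef_pos': array([6.49371948e+02, 2.61217764e-02, 2.30399133e+02]), 'tool_rot': array([-1.57083028e+00,  1.88939301e-03,  2.63106763e-06]), 'force': array([ 0.14319121, -0.375615  , -0.46245584]), 'torque': array([-0.05425675,  0.03093149, -0.00897496]), 'width': 85.67989041846032} 18.700000000000003
scene {'vfov': 49.25909784537058, 'cx': 316.6186679941211, 'cy': 232.7043042754033, 'extrinsics': array([[ 7.68947912e-01,  6.39311433e-01, -1.31308626e-05,
        -3.52027315e+02],
       [-3.60014641e-01,  4.33033640e-01,  8.26360287e-01,
         8.53875262e+01],
       [ 5.28307266e-01, -6.35423290e-01,  5.63141790e-01,
        -1.57965570e+03],
       [ 0.00000000e+00,  0.00000000e+00,  0.00000000e+
[... 253 characters left out ...]
.30840577e-01,  8.05463408e-01,
        -2.52433367e+02],
       [-5.40192221e-01,  5.97555503e-01,  5.92553614e-01,
        -1.00281343e+03],
       [ 0.00000000e+00,  0.00000000e+00,  0.00000000e+00,
         1.00000000e+00]]), 'shot': 2}
wrist {'vfov': 61.416966114193094, 'cx': 321.16256385739473, 'cy': 241.05112567703182, 'tool_from_camera': array([[ 9.99999289e-01, -1.19098405e-03, -6.54549355e-05,
        -1.07750209e+00],
       [ 3.27310726e-04,  3.26765340e-01, -9.45105447e-01,
        -1.41585316e+02],
       [ 1.14699392e-03,  9.45104753e-01,  3.26765498e-01,
         8.35532290e+01],
       [ 0.00000000e+00,  0.00000000e+00,  0.00000000e+00,
         1.00000000e+00]]), 'shot': 3}
```

View pics/scene0.png

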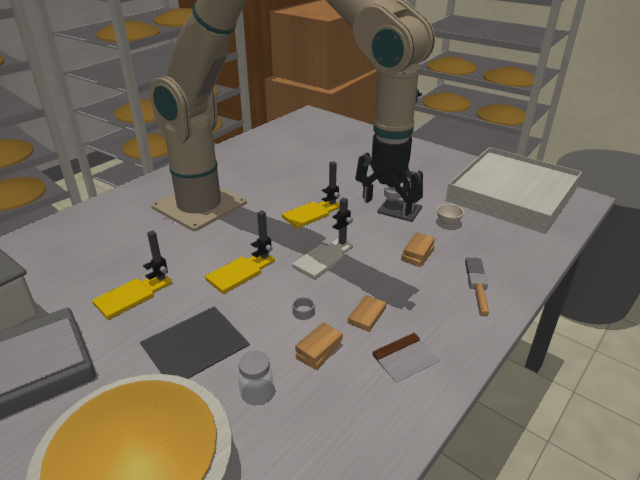

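View pics/side0.png

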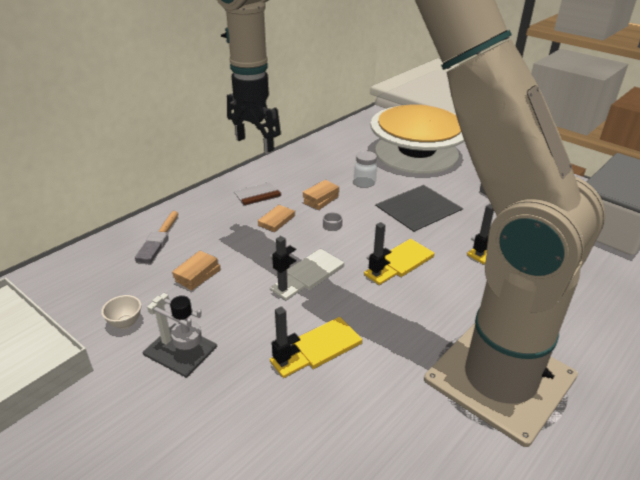

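View pics/wrist0.png

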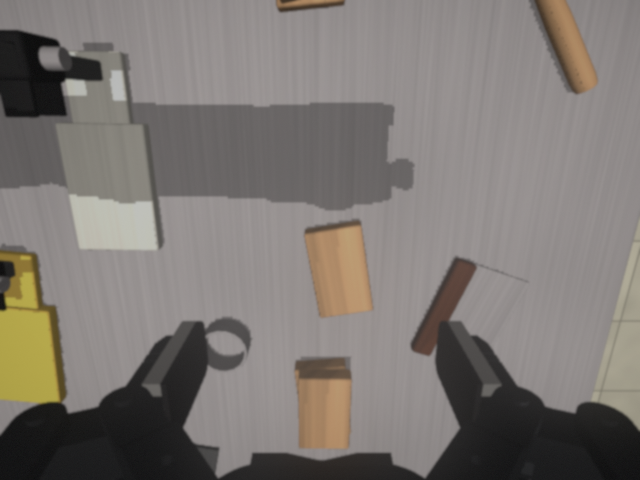

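```bash
cat > h.py <<'E'
from cell import ctrl
import numpy as np, cv2
from scipy.spatial.transform import Rotation as R
def tool(s=None):
    s=s or ctrl.read_state(); T=np.eye(4); T[:3,:3]=R.from_euler('xyz',s['tool_rot']).as_matrix(); T[:3,3]=s['eef_pos']; return T
def shot(n,save=None):
    T=tool(); p=ctrl.get_image(n)
    p['W']=np.linalg.inv(T@p['tool_from_camera']) if n=='wrist' else p['extrinsics']
    if save: cv2.imwrite(f"pics/{save}.png",p['image'][:,:,::-1])
    return p
def f(p): return 240/np.tan(np.radians(p['vfov']/2))
def proj(p,X):
    c=(p['W']@np.append(X,1))[:3]; return np.array([p['cx']+f(p)*c[0]/-c[2], p['cy']-f(p)*c[1]/-c[2]])
def ray(p,u,v,z):
    d=np.array([(u-p['cx'])/f(p),-(v-p['cy'])/f(p),-1.]); M=np.linalg.inv(p['W']); o=M[:3,3]; d=M[:3,:3]@d
    return o+d*(z-o[2])/d[2]
def box(p,cx,cy,z,lx,ly,yaw,col=(255,0,0)):
    c,s=np.cos(yaw),np.sin(yaw)
    q=[proj(p,[cx+c*a*lx/2-s*b*ly/2,cy+s*a*lx/2+c*b*ly/2,z]) for a,b in((1,1),(1,-1),(-1,-1),(-1,1))]
    cv2.polylines(p['image'],[np.round(q).astype(int)],True,col,1)
E
python3 - <<'E'
from h import *
for n in ["scene","side","wrist"]:
    p=shot(n)
    print(n)
    for q in ["board1_mid","base_top","mark","plate_top","hook","weight_knob","weight_foot","ramekin","jar","cutter"]:
        try: r=ctrl.mark_of(p,q)
        except Exception as e: print(q,e); continue
        for d in r[:8]: print(q,np.round(d['location']),round(d['confidence'],2),np.round(proj(p,d['location'])), {k for k in d})
E
```

```text
scene
board1_mid [662. -71.   2.] 0.72 [366. 313.] {'confidence', 'location'}
base_top [283. 153.  17.] 0.93 [304. 211.] {'confidence', 'location'}
base_top [ 331. -170.   13.] 0.67 [233. 272.] {'confidence', 'location'}
base_top [ 197. -390.   16.] 0.6 [123. 293.] {'confidence', 'location'}
base_top [456.   4.  18.] 0.59 [317. 257.] {'confidence', 'location'}
plate_top [ 435. -374.    6.] 0.62 [195. 340.] {'confidence', 'location'}
weight_knob [638. 199.  10.] 0.36 [419. 252.] {'confidence', 'location'}
weight_foot [460. 354.  44.] 0.59 [394. 196.] {'confidence', 'location'}
ramekin [622. 391.  -0.] 0.82 [448. 222.] {'confidence', 'location'}
jar [ 627. -384.    1.] 0.83 [256. 392.] {'confidence', 'location'}
jar [ 657. -227.   26.] 0.74 [321. 344.] {'confidence', 'location'}
cutter [ 550. -159.   -4.] 0.79 [303. 314.] {'confidence', 'location'}
side
board1_mid [666. -71.   5.] 0.66 [276. 218.] {'confidence', 'location'}
board1_mid [635. 206.  25.] 0.65 [194. 267.] {'confidence', 'location'}
base_top [456.  12.  16.] 0.97 [314. 265.] {'confidence', 'location'}
base_top [ 333. -166. 
[... 634 characters left out ...]
358.  47.] 0.61 [185. 338.] {'confidence', 'location'}
ramekin [626. 392.  -0.] 0.66 [124. 321.] {'confidence', 'location'}
jar [ 625. -378.   -1.] 0.6 [364. 181.] {'confidence', 'location'}
cutter [ 550. -155.   -2.] 0.78 [332. 224.] {'confidence', 'location'}
wrist
board1_mid [ 545. -157.    2.] 0.54 [223. 341.] {'confidence', 'location'}
base_top [458.  11.  12.] 0.71 [110. 186.] {'confidence', 'location'}
base_top [ 335. -170.   11.] 0.6 [ 22. 356.] {'confidence', 'location'}
plate_top [457.  10.  15.] 0.65 [107. 188.] {'confidence', 'location'}
plate_top [ 653. -225.   27.] 0.32 [325. 410.] {'confidence', 'location'}
cutter [ 549. -158.    2.] 0.68 [227. 341.] {'confidence', 'location'}
```

```bash
python3 - <<'E'
from h import *
a=shot("scene")['image']; b=shot("side")['image']
def crop(im,x,y,w,h,s): return cv2.resize(im[y:y+h,x:x+w],(w*s,h*s),interpolation=cv2.INTER_CUBIC)
c=np.hstack([crop(a,290,185,80,100,5),crop(b,255,225,80,100,5)]); cv2.imwrite('pics/gauge.png',c[:,:,::-1])
c=np.vstack([np.hstack([crop(a,290,315,65,50,6),crop(a,390,225,65,50,6)]),np.hstack([crop(b,290,170,65,50,6),crop(b,165,245,65,50,6)])]); cv2.imwrite('pics/piles.png',c[:,:,::-1])
c=np.hstack([crop(a,355,165,80,60,5),crop(b,140,285,80,90,5)[:300]]); cv2.imwrite('pics/hook.png',c[:,:,::-1])
E
```

```text
(no output)
```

View pics/gauge.png

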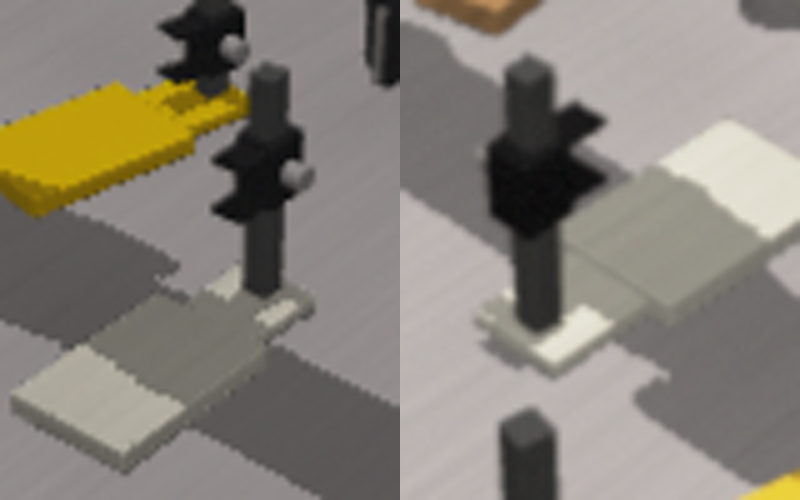

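View pics/piles.png

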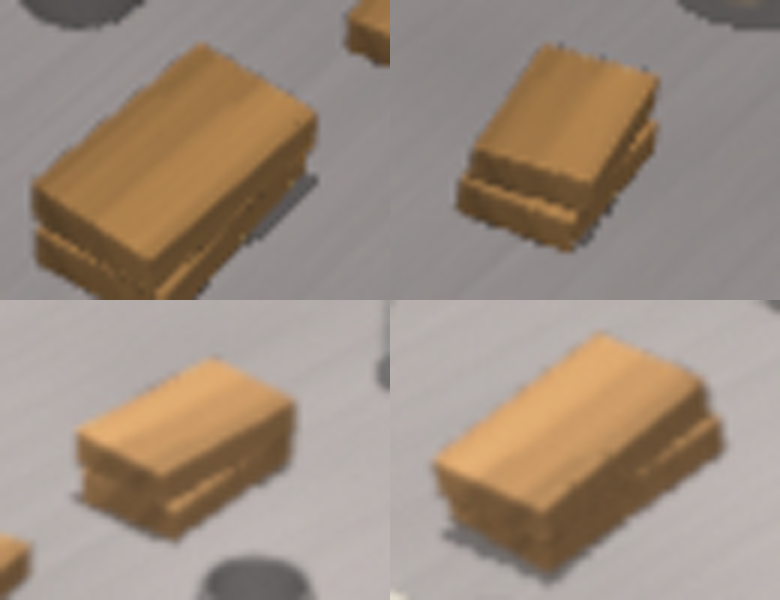

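View pics/hook.png

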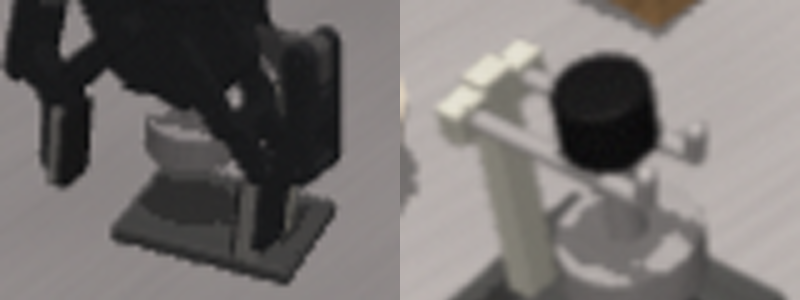

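```bash
python3 - <<'E'
from h import *
from scipy.optimize import least_squares
P={n:shot(n) for n in["scene","side","wrist"]}
obs={'wrist':{(-1,1):(57,124),(1,1):(146,124),(1,-1):(158,249),(-1,-1):(79,249)},
'scene':{(-1,-1):(292.4,265.4),(1,-1):(314.4,276.6),(1,1):(343.6,254.6),(-1,1):(321,243.4)},
'side':{(-1,1):(308.6,286.6),(1,1):(288,274),(1,-1):(321,249)}}
def res(x,cams=obs):
    r=[]
    for n in cams:
        for (a,b),uv in obs[n].items():
            c,s=np.cos(x[2]),np.sin(x[2])
            r.append((proj(P[n],[x[0]+c*a*38-s*b*58,x[1]+s*a*38+c*b*58,14])-uv)*(1 if n!='wrist' else .7))
    return np.ravel(r)
for cams in (['wrist'],['scene'],['side'],list(obs)):
    o=least_squares(res,[457,10,0],args=(cams,)); print(cams,o.x,np.round(o.fun,1))
x=o.x; c,s=np.cos(x[2]),np.sin(x[2])
for h in (46,50,55,60,65,70,75,80,85,90):
    t=[x[0]-66*s,x[1]+66*c,h]
    print(h,np.round(proj(P['scene'],t),1),np.round(proj(P['side'],t),1))
t=[x[0]-100*s,x[1]+100*c,145];print(np.round(proj(P['scene'],t),1),np.round(proj(P['side'],t),1))
E
```

```text
['wrist'] [ 4.59219412e+02  7.94759956e+00 -2.58496757e-02] [-0.6 -1.6 -0.4  0.2  1.1  1.6  0.   0.2]
['scene'] [4.61170958e+02 1.72808077e+00 5.21704777e-03] [-0.7 -0.8  0.7  0.2  0.2  0.1 -0.2  0.4]
['side'] [ 4.46687749e+02  1.34026620e+01 -9.50099621e-03] [ 1.8  1.3 -2.2 -1.8  0.4  0.3]
['wrist', 'scene', 'side'] [ 4.57850355e+02  7.31658861e+00 -1.49599281e-02] [-2.1 -0.7 -2.   0.3  0.6  1.8 -0.4  0.9 -0.3 -2.7  0.5 -1.5  0.7 -1.
  0.7 -0.9 -0.2 -2.4 -3.8 -5.4 -1.2 -2.8]
46 [335.  236.6] [293.2 266.7]
50 [335.  235.3] [293.1 265.2]
55 [335.1 233.7] [293.1 263.4]
60 [335.1 232.1] [293.1 261.6]
65 [335.1 230.5] [293.  259.8]
70 [335.2 228.9] [293.  257.9]
75 [335.2 227.3] [292.9 256.1]
80 [335.3 225.6] [292.9 254.2]
85 [335.3 224. ] [292.8 252.4]
90 [335.3 222.4] [292.8 250.5]
[344.2 198.6] [280.1 236.2]
```

Request:
apply_moves:
  motion:
    - [-5,2,3.5,0,8.5]
    - [-10,4,7,0,8.5]
    - [-15,6,10.5,0,8.5]
    - [-19.3,7.5,14,0,8.5]
    - [-19.3,7.5,14,0,8.5]
    - [-19.3,7.5,14,0,8.5]

```text
clock: 2.8
eef_pos: [458.0, 140.1, 156.7]
tool_rot: [-1.571, -0.002, 0.0]
force: [0.3, -0.3, 1.6]
width: 85.0
```

```bash
python3 - <<'E'
from h import *
print(ctrl.read_state()['eef_pos'])
p=shot('wrist','w1')
E
```

```text
[458.01642941 140.12551935 156.70807459]
```

View pics/w1.png

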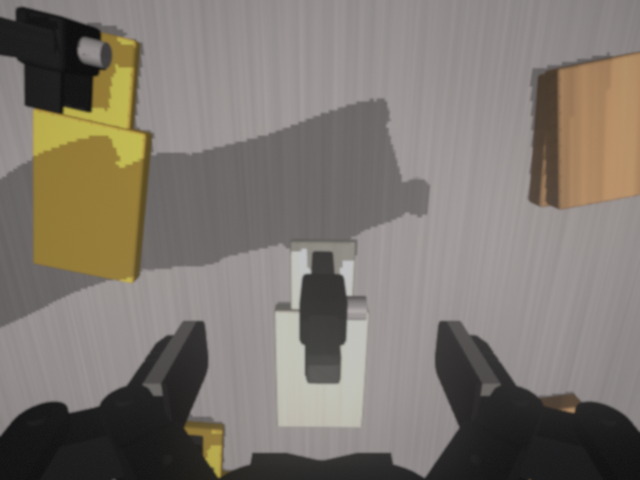

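```bash
python3 - <<'E'
from h import *
from scipy.optimize import least_squares
p=shot('wrist')
obs={(-1,1):(276,309),(1,1):(368,311),(1,-1):(362,427),(-1,-1):(278,427)}
def res(x):
    c,s=np.cos(x[2]),np.sin(x[2])
    return np.ravel([proj(p,[x[0]+c*a*38-s*b*58,x[1]+s*a*38+c*b*58,14])-uv for (a,b),uv in obs.items()])
o=least_squares(res,[457,10,0]); print(o.x,o.fun)
for h in range(70,130,5): print(h,np.round(proj(p,[o.x[0],o.x[1]+66,h]),1))
print(np.round(proj(p,[o.x[0],o.x[1]+100,145]),1))
E
```

```text
[ 4.57718401e+02  8.82036942e+00 -1.49844070e-02] [-1.97470472  0.69479671  2.0279233  -0.11327976  0.89239262  0.23566577
 -0.94577169 -0.66454768]
70 [321.1 341.2]
75 [321.1 345.6]
80 [321.1 350.1]
85 [321.1 354.8]
90 [321.1 359.7]
95 [321.2 364.8]
100 [321.2 370.1]
105 [321.2 375.6]
110 [321.2 381.3]
115 [321.2 387.2]
120 [321.2 393.5]
125 [321.3 400. ]
[321.4 369.4]
```

Request:
apply_moves:
  motion:
    - [4,0,-2,0.18,8.5]
    - [8.7,0,-5,0.36,8.5]
    - [8.7,0.6,-5,0.54,8.5]
    - [8.7,0.6,-5,0.72,8.5]
    - [8.7,0.6,-5,0.9,8.5]
    - [8.7,0.6,-5,1.08,8.5]
    - [8.7,0.6,-5,1.26,8.5]
    - [8.7,0.6,-5,1.44,8.5]
    - [8.7,0.6,-5,1.571,8.5]
    - [8.7,0.6,-5,1.571,8.5]
    - [8.7,0.6,-5,1.571,8.5]

```text
clock: 4.28
eef_pos: [544.5, 89.4, 150.4]
tool_rot: [-1.57, -0.0, -1.57]
force: [0.1, -0.8, 0.1]
width: 84.9
```

```bash
python3 - <<'E'
from h import *
s=ctrl.read_state();print(s['eef_pos'],s['tool_rot'],s['qpos'])
p=shot('wrist','w2')
E
```

```text
[544.5415004   89.40650043 150.40128767] [-1.57031532e+00 -8.12254797e-05 -1.56977150e+00] [-0.52339038  0.64376779  0.48202948  1.88438591 -0.43631409  0.71828052
 -1.35932934]
```

View pics/w2.png

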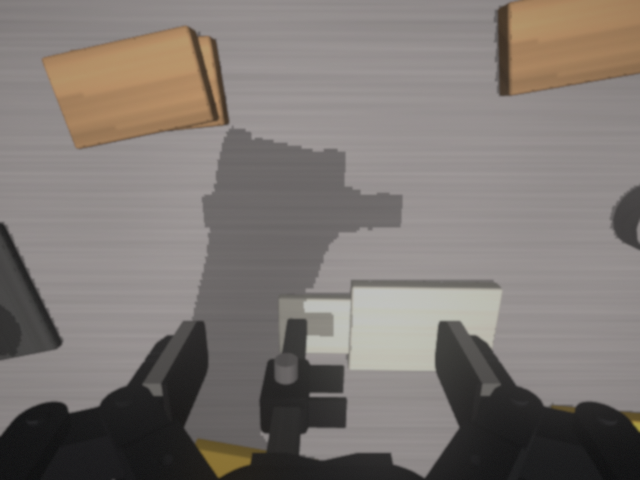

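```bash
python3 - <<'E'
from h import *
p=shot('wrist')
c=cv2.resize(p['image'][300:460,240:370],None,fx=5,fy=5,interpolation=cv2.INTER_CUBIC)[:, :]
c=np.clip(c.astype(float)*1.8,0,255).astype(np.uint8)
cv2.imwrite('pics/g2.png',c[:590,:,::-1] if 0 else cv2.resize(c,(487,600))[:,:,::-1])
for x0 in(453,458,463):
  for h in range(60,125,5): print(x0,h,np.round(proj(p,[x0,8+66,h]),1),np.round(proj(p,[x0,8+100,145]),1) if h==60 else '')
E
```

```text
453 60 [342.5 371.7] [281.3 482.4]
453 65 [342.9 376.4] 
453 70 [343.3 381.2] 
453 75 [343.7 386.3] 
453 80 [344.1 391.5] 
453 85 [344.5 396.9] 
453 90 [345.  402.6] 
453 95 [345.5 408.4] 
453 100 [345.9 414.5] 
453 105 [346.5 420.8] 
453 110 [347.  427.4] 
453 115 [347.5 434.3] 
453 120 [348.1 441.4] 
458 60 [342.6 365.5] [280.9 474.5]
458 65 [343.  370.1] 
458 70 [343.4 374.9] 
458 75 [343.8 379.9] 
458 80 [344.2 385. ] 
458 85 [344.7 390.3] 
458 90 [345.2 395.9] 
458 95 [345.6 401.6] 
458 100 [346.1 407.6] 
458 105 [346.6 413.8] 
458 110 [347.2 420.3] 
458 115 [347.8 427.1] 
458 120 [348.3 434.1] 
463 60 [342.8 359.2] [280.6 466.6]
463 65 [343.2 363.8] 
463 70 [343.6 368.5] 
463 75 [344.  373.4] 
463 80 [344.4 378.4] 
463 85 [344.9 383.6] 
463 90 [345.3 389.1] 
463 95 [345.8 394.7] 
463 100 [346.3 400.6] 
463 105 [346.8 406.8] 
463 110 [347.4 413.2] 
463 115 [348.  419.8] 
463 120 [348.6 426.8]
```

View pics/g2.png

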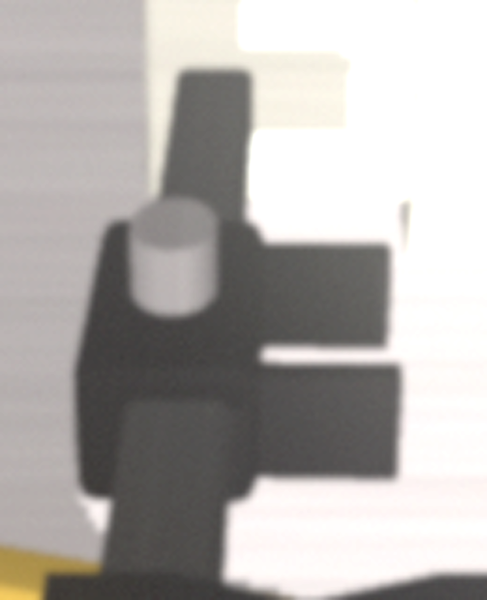

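```bash
cat >> h.py <<'E'
from scipy.optimize import least_squares
def fit(p,uvs,z,x0,lx=54,ly=90):
    """uvs: corners in any order; assigned to nearest projected"""
    uvs=np.array(uvs,float); best=None
    for y0 in np.arange(-1.5,1.6,.25):
        def res(x):
            c,s=np.cos(x[2]),np.sin(x[2])
            q=np.array([proj(p,[x[0]+c*a*lx/2-s*b*ly/2,x[1]+s*a*lx/2+c*b*ly/2,z]) for a,b in((1,1),(1,-1),(-1,-1),(-1,1))])
            D=np.linalg.norm(uvs[:,None]-q[None],axis=2); j=D.argmin(1)
            return (uvs-q[j]).ravel()
        o=least_squares(res,[x0[0],x0[1],y0])
        if best is None or o.cost<best.cost: best=o
    best.x[2]=(best.x[2]+np.pi/2)%np.pi-np.pi/2
    return best.x,best.fun
E
python3 - <<'E'
from h import *
p=shot('wrist')
x,r=fit(p,[(43,58),(188,27),(217,120),(78,148)],36,(640,200)); print(x,np.round(r,1))
x,r=fit(p,[(43,58),(188,27),(217,120),(78,148)],54,(640,200)); print(x,np.round(r,1))
E
```

```text
[6.33462201e+02 2.01801542e+02 1.95585321e-01] [ 1.8  0.5 -2.6  3.   0.1 -1.7  0.8 -2.7]
[6.32526268e+02 1.94004864e+02 1.99170321e-01] [ 8.8  1.6 -6.9  7.5 -6.1 -4.5  4.5 -8.1]
```

Request:
apply_moves:
  motion:
    - [-4,0,3,-0.18,8.5]
    - [-8,0,6,-0.36,8.5]
    - [-11.2,0,8.9,-0.54,8.5]
    - [-11.2,0,8.9,-0.72,8.5]
    - [-11.2,0,8.9,-0.9,8.5]
    - [-11.2,0,8.9,-1.08,8.5]
    - [-11.2,0,8.9,-1.26,8.5]
    - [-11.2,0,8.9,-1.44,8.5]
    - [-11.2,0,8.9,-1.62,8.5]
    - [-11.2,0,8.9,-1.767,8.5]
    - [-11.2,0,8.9,-1.767,8.5]
    - [-11.2,0,8.9,-1.767,8.5]

```text
clock: 5.92
eef_pos: [633.1, 201.8, 150.3]
tool_rot: [-1.571, 0.0, 0.194]
force: [0.2, -0.1, -0.5]
width: 85.2
```

```bash
python3 - <<'E'
from h import *
s=ctrl.read_state();print(s['eef_pos'],s['tool_rot'],s['qpos'])
p=shot('wrist'); box(p,633,202,36,54,90,.196); cv2.imwrite('pics/w3.png',p['image'][:,:,::-1])
E
```

```text
[633.08825896 201.79464485 150.30578825] [-1.57081270e+00  1.91755169e-05  1.93515382e-01] [-3.51332855e-01  7.35824730e-01  9.27505640e-04  1.54970645e+00
 -8.06817190e-04  8.56083348e-01 -1.56601132e-01]
```

View pics/w3.png

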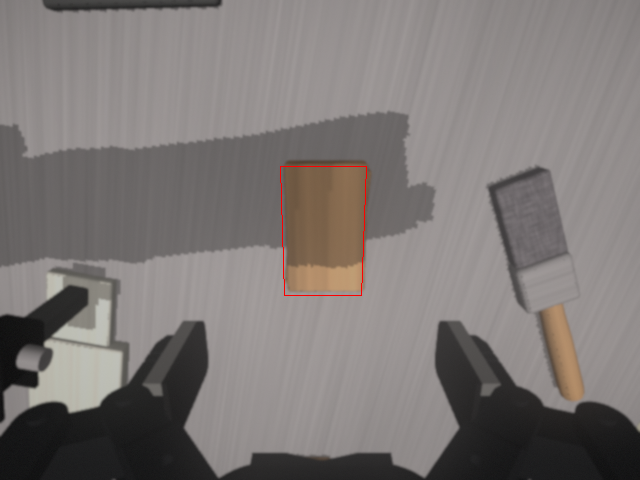

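Request:
apply_moves:
  motion:
    - [0.15,5,0.25,0,8.5]
    - [0.15,10,0.25,0,8.5]
    - [0.15,13,0.25,0,8.5]
    - [0.15,13,0.25,0,8.5]
    - [0.15,13,0.25,0,8.5]
    - [0.15,13,0.25,0,4]
    - [0.15,13,0.25,0,4]
    - [0.15,13,0.25,0,4]
    - [0.15,13,0.25,0,4]
    - [0.15,13,0.25,0,4]
    - [0.15,13,0.25,0,4]

```text
clock: 7.35
eef_pos: [635.2, 205.2, 22.4]
tool_rot: [-1.57, -0.003, 0.196]
force: [0.2, 0.1, 5.5]
width: 52.5
```

```bash
python3 - <<'E'
from h import *
s=ctrl.read_state();print(s['eef_pos'],s['tool_rot'],s['width'])
p=shot('wrist','w4');p=shot('scene','s4')
E
```

```text
[635.22323337 205.16988781  22.359723  ] [-1.57030387 -0.00287566  0.19577647] 52.50295067580299
```

View pics/w4.png

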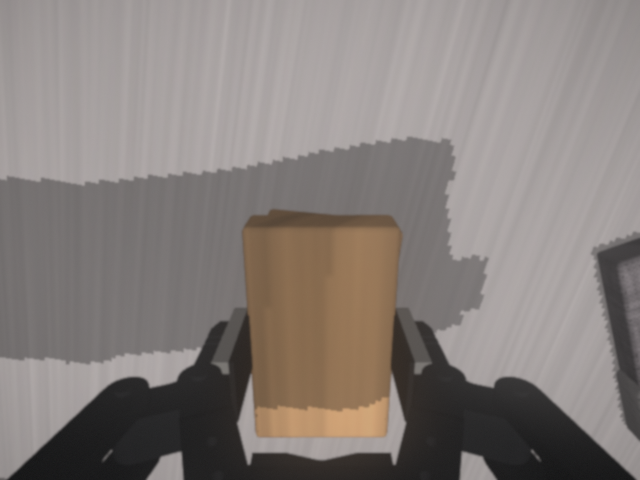

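```bash
python3 - <<'E'
from h import *
p=shot('wrist')
x,r=fit(p,[(244,229),(401,229),(387,437),(256,437)],36,(635,205)); print(x,np.round(r,1))
T=tool(); print(np.linalg.inv(T)@[x[0],x[1],27,1])
E
```

```text
[6.34479500e+02 2.04424425e+02 1.93925064e-01] [ 3.1  2.1 -3.   1.8 -1.4 -3.3  1.3 -3.3]
[-0.85744774 -4.66982741 -0.57145814  1.        ]
```

Request:
apply_moves:
  motion:
    - [0,-5,0,0,4]
    - [0,-10,0,0,4]
    - [0,-14.5,0,0,4]
    - [-4.5,-14.5,-3.4,0.05,4]
    - [-9,-14.5,-6.8,0.1,4]
    - [-13.5,-14.5,-10.2,0.15,4]
    - [-18,-14.5,-13.6,0.196,4]
    - [-21.1,-14.5,-15.8,0.196,4]
    - [-21.1,-14.5,-15.8,0.196,4]
    - [-21.1,-14.5,-15.8,0.196,4]
    - [-21.1,-10,-15.8,0.196,4]
    - [-21.1,-5,-15.8,0.196,4]
    - [-21.1,-5,-15.8,0.196,4]
    - [-21.1,-5,-15.8,0.196,4]

```text
clock: 9.25
eef_pos: [459.1, 9.4, 71.3]
tool_rot: [-1.57, -0.002, 0.001]
force: [0.5, -0.6, -0.3]
width: 52.3
```

```bash
python3 - <<'E'
from h import *
s=ctrl.read_state();print(s['eef_pos'],s['tool_rot'],s['width'],s['force'])
p=shot('wrist','w5')
x=s['eef_pos']; 
box(p,458,8.5,14,76,116,0); cv2.imwrite('pics/w5.png',p['image'][:,:,::-1])
E
```

```text
[459.09774192   9.35149251  71.32302238] [-1.57043086e+00 -1.78474914e-03  9.77663160e-04] 52.32744440719394 [ 0.52732619 -0.5708192  -0.25576848]
```

View pics/w5.png

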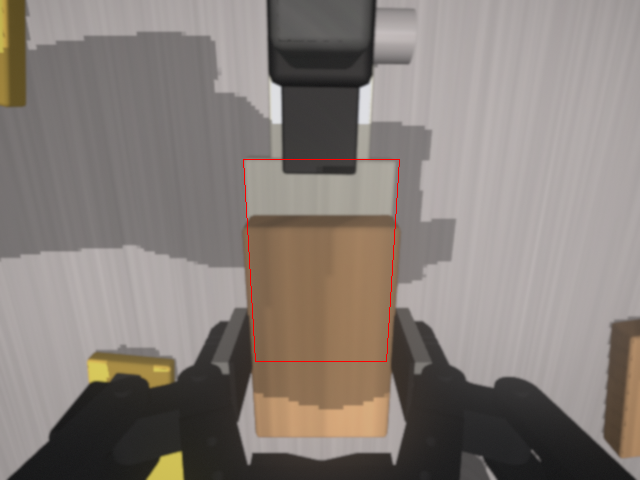

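Request:
apply_moves:
  motion:
    - [-0.05,2.5,-0.05,0,4]
    - [-0.1,4.5,-0.1,0,4]
    - [-0.1,5.2,-0.1,0,4]
    - [-0.1,5.2,-0.1,0,4]
    - [-0.1,5.2,-0.1,0,4]
    - [-0.1,5.2,-0.1,0,8.5]
    - [-0.1,5.2,-0.1,0,8.5]
    - [-0.1,5.2,-0.1,0,8.5]
    - [-0.1,5.2,-0.1,0,8.5]
    - [-0.1,2,-0.1,0,8.5]
    - [-0.1,-3,-0.1,0,8.5]
    - [-0.1,-8,-0.1,0,8.5]
    - [-0.1,-8,-0.1,0,8.5]

```text
clock: 10.92
eef_pos: [459.1, 7.9, 153.4]
tool_rot: [-1.57, -0.007, -0.001]
force: [-0.1, 0.4, -0.5]
width: 85.4
```

```bash
python3 - <<'E'
from h import *
s=ctrl.read_state();print(s['eef_pos'],s['tool_rot'],s['width'],s['force'])
p=shot('wrist','w6')
box(p,458,8.5,32,54,90,0); cv2.imwrite('pics/w6.png',p['image'][:,:,::-1])
E
```

```text
[459.12198859   7.88453521 153.36455194] [-1.57038319e+00 -6.98416645e-03 -6.48168084e-04] 85.38027971471018 [-0.13825566  0.3524106  -0.54030343]
```

View pics/w6.png

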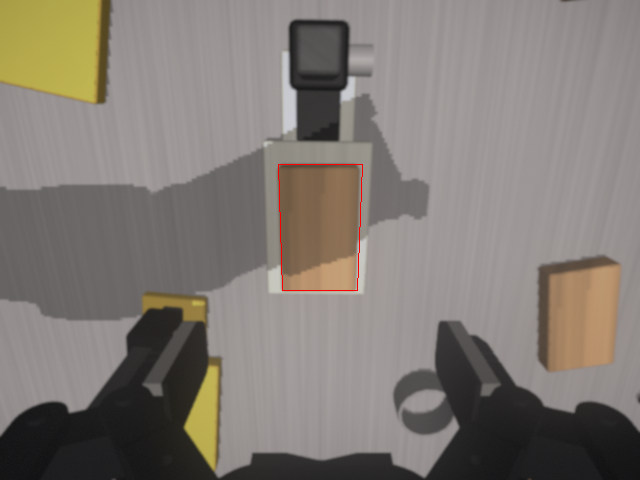

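Request:
apply_moves:
  motion:
    - [5,0,-2,-0.05,8.5]
    - [10,0,-4,-0.1,8.5]
    - [15,0,-6,-0.1,8.5]
    - [20.4,0,-7.9,-0.1,8.5]
    - [20.4,0,-7.9,-0.1,8.5]
    - [20.4,0,-7.9,-0.1,8.5]

```text
clock: 11.72
eef_pos: [658.9, -70.6, 148.1]
tool_rot: [-1.57, 0.004, 0.101]
force: [0.3, -0.0, -0.6]
width: 85.1
```

```bash
python3 - <<'E'
from h import *
s=ctrl.read_state();print(s['eef_pos'],s['tool_rot'],s['width'],s['force'])
p=shot('wrist','w7')
E
```

```text
[658.94545049 -70.64114424 148.11497828] [-1.56982223  0.00437808  0.10079175] 85.05141575234668 [ 0.2930541  -0.00854793 -0.63255258]
```

View pics/w7.png

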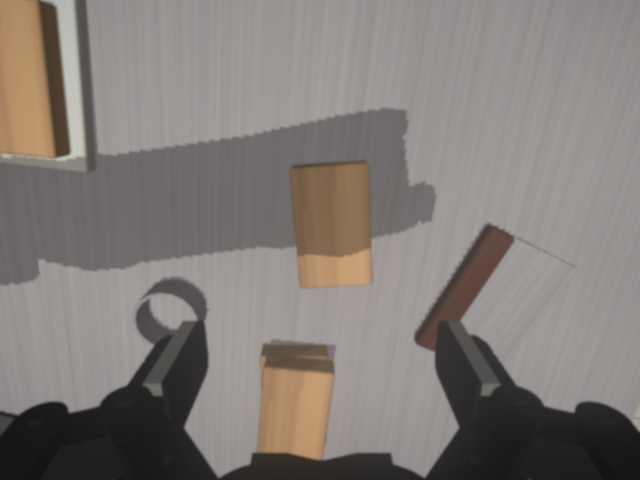

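```bash
python3 - <<'E'
from h import *
s=ctrl.read_state();print(s['eef_pos'],s['qd'].round(3))
p=shot('wrist')
x,r=fit(p,[(291,168),(367,162),(372,284),(301,287)],18,(663,-71)); print(x,np.round(r,1))
T=tool(); d=np.linalg.inv(T)@[x[0],x[1],3,1]; print(d, x[2]-s['tool_rot'][2])
E
```

```text
[658.81815055 -70.37034621 148.73770004] [ 0.    -0.02  -0.005  0.004 -0.     0.001  0.001]
[ 6.65488218e+02 -7.06908239e+01  1.70945034e-01] [ 2.3  0.8 -2.3  0.3 -0.9 -0.2  0.9 -1.5]
[  6.80278496 146.34306469  -1.10194809   1.        ] 0.0695010406324581
```

Request:
apply_moves:
  motion:
    - [0.5,4,0,-0.07,8.5]
    - [0.5,8,0,-0.07,8.5]
    - [0.5,8,0,-0.07,8.5]
    - [0.5,8,0,-0.07,8.5]

```text
clock: 12.32
eef_pos: [666.3, -70.2, 71.9]
tool_rot: [-1.571, -0.002, 0.171]
force: [0.7, -0.4, -0.3]
width: 84.5
```

```bash
python3 - <<'E'
from h import *
s=ctrl.read_state();print(s['eef_pos'],s['qd'].round(3),s['tool_rot'])
p=shot('wrist')
box(p,665.5,-70.7,18,54,90,.171); cv2.imwrite('pics/w8.png',p['image'][:,:,::-1])
T=tool(); print(np.linalg.inv(T)@[665.5,-70.7,3,1])
E
```

```text
[666.31061378 -70.2190405   71.86276018] [ 0.003 -0.017 -0.006 -0.017  0.001 -0.004 -0.   ] [-1.57089267 -0.00165209  0.17068254]
[-1.63991664e+00  6.94104130e+01 -6.88785176e-02  1.00000000e+00]
```

View pics/w8.png

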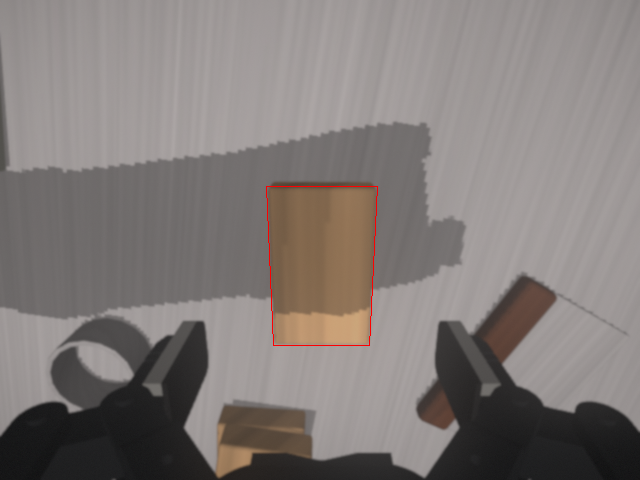

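Request:
apply_moves:
  motion:
    - [-0.1,3.5,0,0,8.5]
    - [-0.1,6,0,0,8.5]
    - [-0.1,6.7,0,0,8.5]
    - [-0.1,6.7,0,0,8.5]
    - [-0.1,6.7,0,0,4]
    - [-0.1,6.7,0,0,4]
    - [-0.1,6.7,0,0,4]
    - [-0.1,6.7,0,0,4]
    - [-0.1,6.7,0,0,4]

```text
clock: 13.5
eef_pos: [666.1, -71.0, 5.0]
tool_rot: [-1.571, -0.003, 0.17]
force: [-1.0, 0.6, 6.9]
width: 52.3
```

```bash
python3 - <<'E'
from h import *
s=ctrl.read_state();print(s['eef_pos'],s['tool_rot'],s['width'],s['force'])
p=shot('wrist','w9')
E
```

```text
[666.07440721 -70.97078996   5.03506461] [-1.57139814 -0.00269434  0.16979587] 52.34625471491785 [-1.01068742  0.64154841  6.89406392]
```

View pics/w9.png

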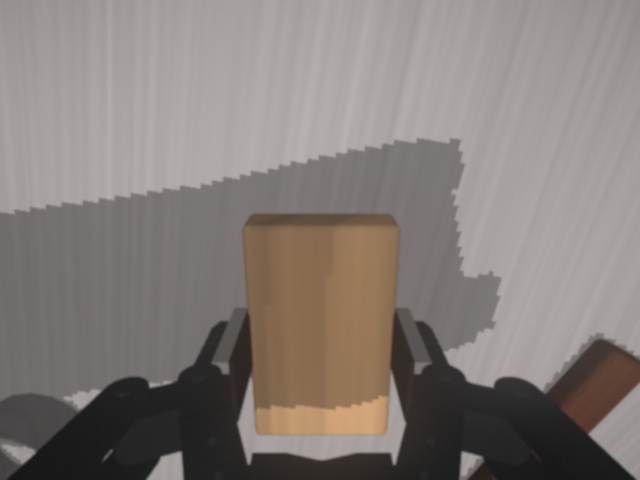

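Request:
apply_moves:
  motion:
    - [0,-5,0,0,4]
    - [0,-9,0,0,4]
    - [-5,-9,2.9,0.05,4]
    - [-10,-9,5.8,0.1,4]
    - [-15,-9,8.7,0.17,4]
    - [-19.1,-9,11.3,0.17,4]
    - [-19.1,-9,11.3,0.17,4]
    - [-19.1,-6,11.3,0.17,4]
    - [-19.1,-6,11.3,0.17,4]
    - [-19.1,-6,11.3,0.17,4]

```text
clock: 14.8
eef_pos: [458.3, 8.1, 63.8]
tool_rot: [-1.571, -0.001, -0.0]
force: [0.2, -0.7, -0.4]
width: 52.3
```

```bash
python3 - <<'E'
from h import *
s=ctrl.read_state();print(s['eef_pos'],s['tool_rot'],s['width'],s['force'])
E
```

```text
[458.34290817   8.05349504  63.75295977] [-1.57063061e+00 -9.01825037e-04 -3.11914564e-04] 52.25193981674281 [ 0.1630153  -0.66433655 -0.43967148]
```

Request:
apply_moves:
  motion:
    - [0,1.5,0,0,4]
    - [0,2.6,0,0,4]
    - [0,2.6,0,0,4]
    - [0,2.6,0,0,4]
    - [0,2.6,0,0,8.5]
    - [0,2.6,0,0,8.5]
    - [0,2.6,0,0,8.5]
    - [0,2.6,0,0,8.5]
    - [0,-2,0,0,8.5]
    - [0,-7,0,0,8.5]
    - [4,-9,-4.6,0,8.5]
    - [8,-9,-9.2,0,8.5]
    - [12,-9,-13.8,0,8.5]
    - [16,-9,-18.4,0,8.5]
    - [19.6,-9,-22.6,0,8.5]
    - [19.6,-9,-22.6,0,8.5]
    - [19.6,-9,-22.6,0,8.5]
    - [19.6,-9,-22.6,0,8.5]

```text
clock: 17.05
eef_pos: [652.8, -216.1, 153.4]
tool_rot: [-1.57, 0.001, 0.002]
force: [0.2, 0.8, 0.4]
width: 85.3
```

```bash
python3 - <<'E'
from h import *
s=ctrl.read_state();print(s['eef_pos'],s['tool_rot'],s['width'],s['force'])
p=shot('wrist','w10');p=shot('scene','s10')
E
```

```text
[ 652.82462763 -216.13692168  153.3795945 ] [-1.56992368e+00  8.60190360e-04  2.16324894e-03] 85.29117767139488 [0.21104827 0.79409231 0.36412574]
```

View pics/w10.png

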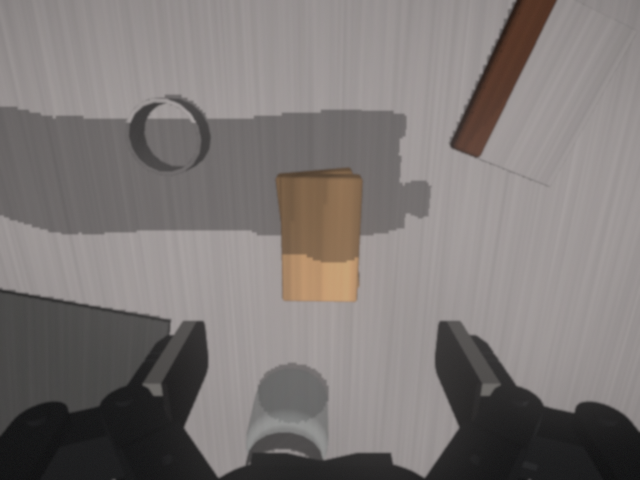

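View pics/s10.png

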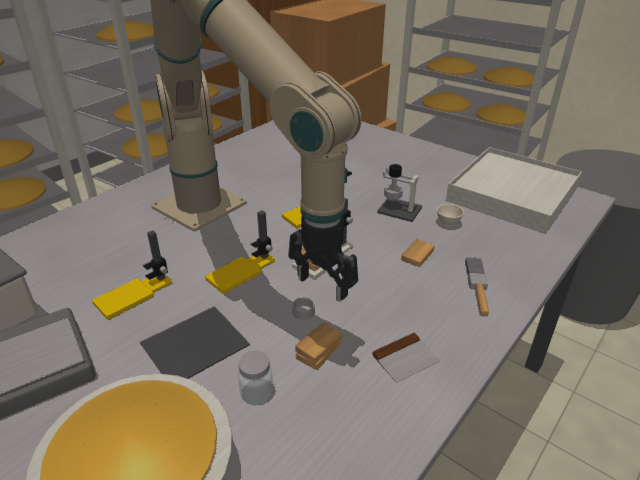

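```bash
python3 - <<'E'
from h import *
s=ctrl.read_state();print(s['eef_pos'])
p=shot('wrist')
x,r=fit(p,[(278,174),(362,176),(357,300),(283,300)],36,(650,-220)); print(x,np.round(r,1))
T=tool(); print(np.linalg.inv(T)@[x[0],x[1],22.4,1])
E
```

```text
[ 653.13892884 -216.61772467  153.67675914]
[ 6.51265476e+02 -2.22584088e+02 -1.27823755e-03] [-0.2 -0.5 -0.2  1.1 -0.5 -0.5  1.  -0.2]
[ -1.99334247 131.30571413  -5.66703056   1.        ]
```

Request:
apply_moves:
  motion:
    - [-0.25,5,-0.5,0,8.5]
    - [-0.25,10,-0.5,0,8.5]
    - [-0.25,13,-0.5,0,8.5]
    - [-0.25,13.1,-0.5,0,8.5]
    - [-0.25,13.1,-0.5,0,8.5]
    - [-0.25,13.1,-0.5,0,4]
    - [-0.25,13.1,-0.5,0,4]
    - [-0.25,13.1,-0.5,0,4]
    - [-0.25,13.1,-0.5,0,4]
    - [-0.25,13.1,-0.5,0,4]

```text
clock: 18.45
eef_pos: [652.3, -223.2, 24.4]
tool_rot: [-1.572, -0.003, -0.0]
force: [-0.7, 0.3, 6.4]
width: 52.2
```

```bash
python3 - <<'E'
from h import *
s=ctrl.read_state();print(s['eef_pos'],s['tool_rot'],s['width'],s['force'])
p=shot('wrist','w11')
E
```

```text
[ 652.27311823 -223.21635352   24.37839783] [-1.57166780e+00 -2.97392783e-03 -2.48606359e-04] 52.19992506170535 [-0.67583212  0.27965976  6.35309788]
```

View pics/w11.png

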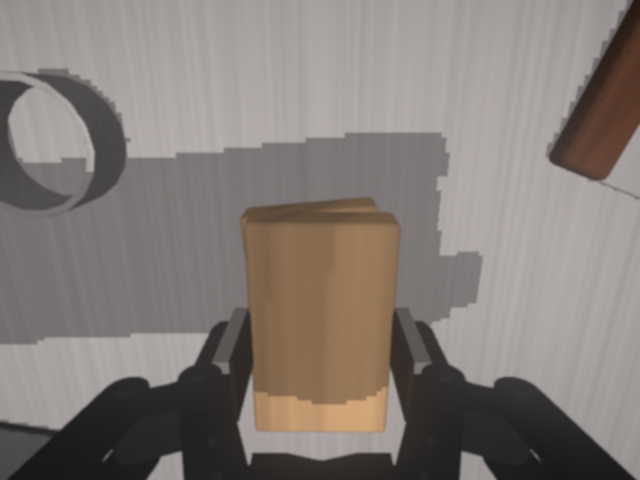

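Request:
apply_moves:
  motion:
    - [0,-5,0,0,4]
    - [0,-10,0,0,4]
    - [-4,-10,4.6,0,4]
    - [-8,-10,9.2,0,4]
    - [-12,-10,13.8,0,4]
    - [-16,-10,18.4,0,4]
    - [-19.4,-10,23.1,0,4]
    - [-19.4,-8,23.1,0,4]
    - [-19.4,-6,23.1,0,4]
    - [-19.4,-6,23.1,0,4]
    - [-19.4,-6,23.1,0,4]

```text
clock: 19.88
eef_pos: [457.5, 8.1, 83.0]
tool_rot: [-1.571, -0.001, -0.0]
force: [-0.5, 0.5, -0.3]
width: 52.5
```

```bash
python3 - <<'E'
from h import *
s=ctrl.read_state();print(s['eef_pos'],s['tool_rot'],s['width'],s['force'])
E
```

```text
[457.47957891   8.11596564  82.98549477] [-1.57067477e+00 -1.08813854e-03 -1.66011088e-04] 52.46848425602848 [-0.47804182  0.51388057 -0.25629749]
```

Request:
apply_moves:
  motion:
    - [0,1.5,0,0,4]
    - [0,2.6,0,0,4]
    - [0,2.6,0,0,4]
    - [0,2.6,0,0,4]
    - [0,2.6,0,0,8.5]
    - [0,2.6,0,0,8.5]
    - [0,2.6,0,0,8.5]
    - [0,2.6,0,0,8.5]
    - [0,-2,0,0,8.5]
    - [0,-7,0,0,8.5]
    - [4.4,-7,4.9,-0.1,8.5]
    - [8.8,-7,9.8,-0.1,8.5]
    - [13.2,-7,14.7,-0.1,8.5]
    - [17.7,-7,19.5,-0.1,8.5]
    - [17.7,-7,19.5,-0.1,8.5]
    - [17.7,-7,19.5,-0.1,8.5]
    - [17.7,-7,19.5,-0.1,8.5]

```text
clock: 22.0
eef_pos: [633.0, 200.9, 151.9]
tool_rot: [-1.573, 0.002, 0.099]
force: [0.9, -1.1, 0.2]
width: 85.0
```

```bash
python3 - <<'E'
from h import *
s=ctrl.read_state();print(s['eef_pos'],s['tool_rot'],s['width'],s['force'])
p=shot('wrist','w12');p=shot('scene','s12')
E
```

```text
[632.95885202 200.91092792 151.94252086] [-1.57274747  0.00179567  0.09879928] 84.96019728558356 [ 0.88701624 -1.11413518  0.20825276]
```

View pics/w12.png

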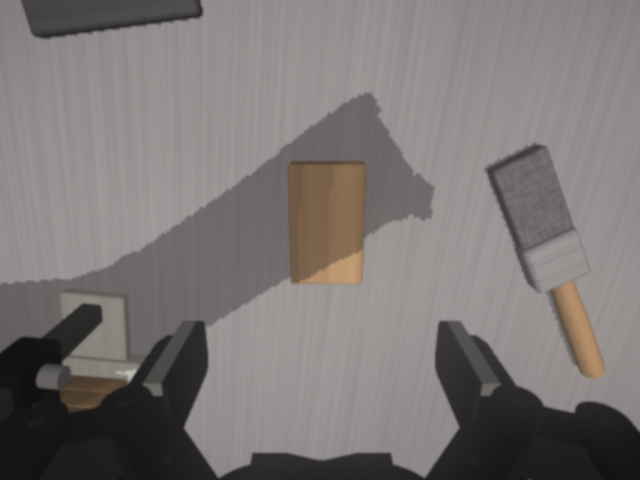

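View pics/s12.png

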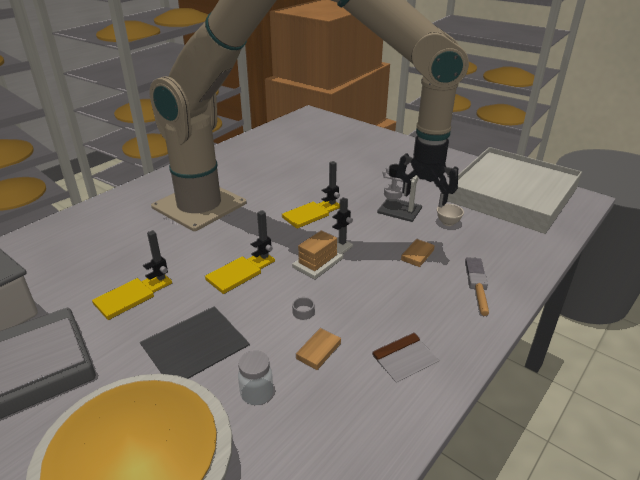

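```bash
python3 - <<'E'
from h import *
s=ctrl.read_state();print(s['eef_pos'])
p=shot('wrist')
x,r=fit(p,[(289,162),(366,163),(362,283),(291,282)],18,(635,203)); print(x,np.round(r,1))
T=tool(); print(np.linalg.inv(T)@[x[0],x[1],5,1],x[2]-s['tool_rot'][2])
p=shot('scene'); im=p['image'][185:285,285:365]
cv2.imwrite('pics/st3.png',cv2.resize(im,None,fx=6,fy=6,interpolation=cv2.INTER_CUBIC)[:,:,::-1])
E
```

```text
[633.40854664 201.00854621 152.40782081]
[6.36318367e+02 2.00958237e+02 9.36752983e-02] [ 1.2  0.2 -1.6  0.7 -0.3 -0.3  0.7 -0.9]
[  2.76513144 147.54992329  -0.49309282   1.        ] -0.004699799239710201
```

View pics/st3.png

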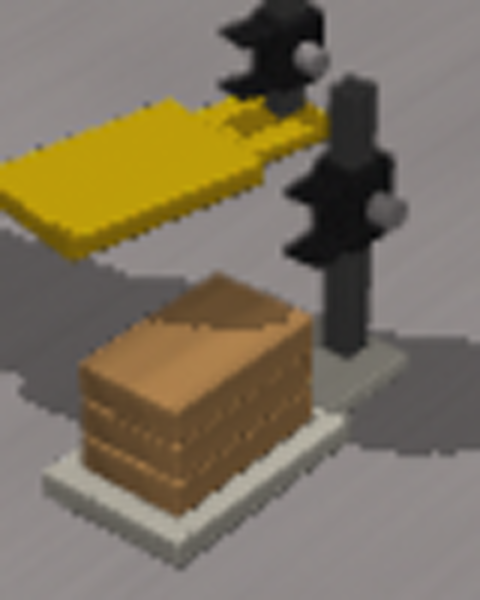

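Request:
apply_moves:
  motion:
    - [0.2,5,0,0,8.5]
    - [0.2,10,0,0,8.5]
    - [0.2,14,0,0,8.5]
    - [0.2,14.7,0,0,8.5]
    - [0.2,14.7,0,0,8.5]
    - [0.2,14.7,0,0,4]
    - [0.2,14.7,0,0,4]
    - [0.2,14.7,0,0,4]
    - [0.2,14.7,0,0,4]
    - [0.2,14.7,0,0,4]

```text
clock: 23.45
eef_pos: [637.3, 203.8, 7.7]
tool_rot: [-1.57, -0.003, 0.1]
force: [-0.2, -0.6, 6.4]
width: 52.3
```

```bash
python3 - <<'E'
from h import *
s=ctrl.read_state();print(s['eef_pos'],s['tool_rot'],s['width'],s['force'])
p=shot('wrist','w13')
E
```

```text
[637.34750405 203.78643533   7.69810766] [-1.57014608 -0.00331053  0.09969498] 52.26343657386761 [-0.21110225 -0.56493749  6.43610737]
```

View pics/w13.png

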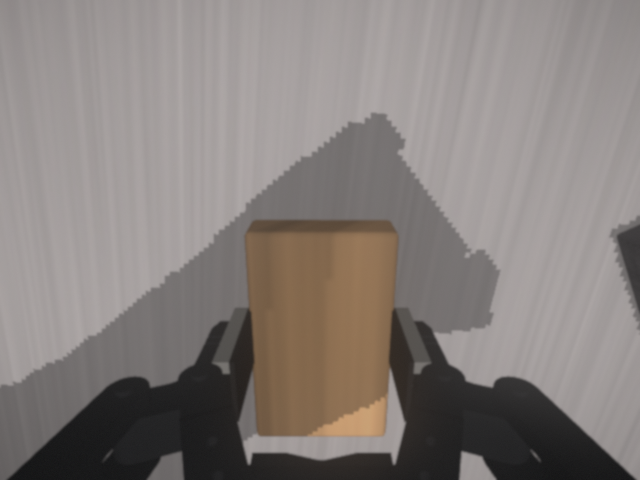

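Request:
apply_moves:
  motion:
    - [0,-5,0,0,4]
    - [0,-10,0,0,4]
    - [0,-15.5,0,0,4]
    - [-4,-15.5,-3.5,0.05,4]
    - [-8,-15.5,-7,0.1,4]
    - [-12,-15.5,-10.5,0.1,4]
    - [-16,-15.5,-14,0.1,4]
    - [-19.8,-15.5,-17.6,0.1,4]
    - [-19.8,-15.5,-17.6,0.1,4]
    - [-19.8,-12,-17.6,0.1,4]
    - [-19.8,-9.7,-17.6,0.1,4]
    - [-19.8,-9.7,-17.6,0.1,4]
    - [-19.8,-9.7,-17.6,0.1,4]

```text
clock: 25.12
eef_pos: [457.5, 9.1, 103.2]
tool_rot: [-1.57, -0.002, 0.001]
force: [-0.3, -0.7, 0.2]
width: 52.2
```

```bash
python3 - <<'E'
from h import *
s=ctrl.read_state();print(s['eef_pos'],s['tool_rot'],s['width'],s['force'])
E
```

```text
[457.54499539   9.0855767  103.23452699] [-1.57033303e+00 -1.95714989e-03  6.47268173e-04] 52.172679977304 [-0.31212617 -0.71632377  0.18363381]
```

Request:
apply_moves:
  motion:
    - [0,1.5,0,0,4]
    - [0,2.7,0,0,4]
    - [0,2.7,0,0,4]
    - [0,2.7,0,0,4]
    - [0,2.7,0,0,8.5]
    - [0,2.7,0,0,8.5]
    - [0,2.7,0,0,8.5]
    - [0,2.7,0,0,8.5]
    - [0,-2,0,0,8.5]
    - [0,-5,0,0,8.5]
    - [4,-5,-4.6,0,8.5]
    - [8,-5,-9.2,-0.1,8.5]
    - [12,-5,-13.8,-0.1,8.5]
    - [16,-5,-18.4,-0.1,8.5]
    - [19.4,-5,-23.1,-0.1,8.5]
    - [19.4,-5,-23.1,-0.1,8.5]
    - [19.4,-5,-23.1,-0.1,8.5]
    - [19.4,-5,-23.1,-0.1,8.5]

```text
clock: 27.38
eef_pos: [650.0, -220.6, 152.4]
tool_rot: [-1.57, 0.001, 0.102]
force: [0.4, -0.3, -0.6]
width: 84.8
```

```bash
python3 - <<'E'
from h import *
s=ctrl.read_state();print(s['eef_pos'],s['tool_rot'],s['width'],s['force'])
p=shot('wrist','w14');p=shot('scene'); im=p['image'][185:285,285:365]
cv2.imwrite('pics/st4.png',cv2.resize(im,None,fx=6,fy=6,interpolation=cv2.INTER_CUBIC)[:,:,::-1])
p=shot('side','sd4')
E
```

```text
[ 650.00368499 -220.64867332  152.44620833] [-1.56979372e+00  5.64788613e-04  1.02461214e-01] 84.75971422472668 [ 0.35206647 -0.25723034 -0.61714604]
```

View pics/w14.png

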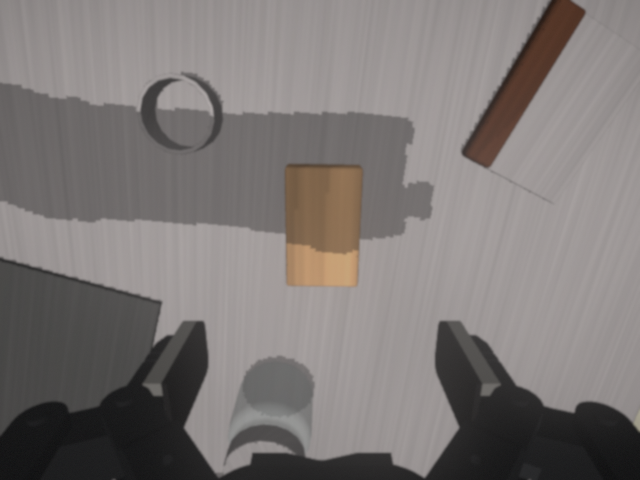

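View pics/st4.png

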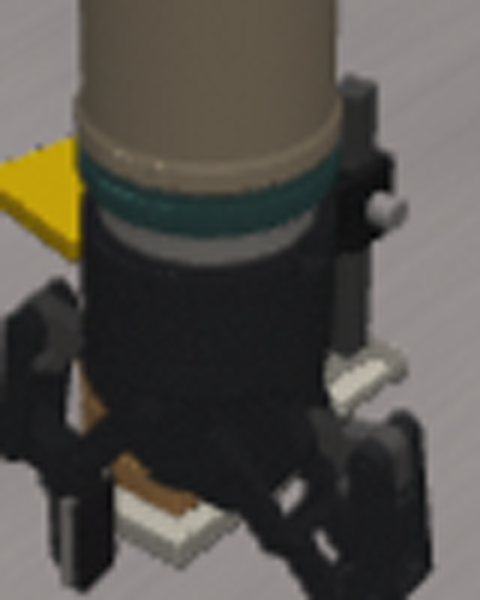

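View pics/sd4.png

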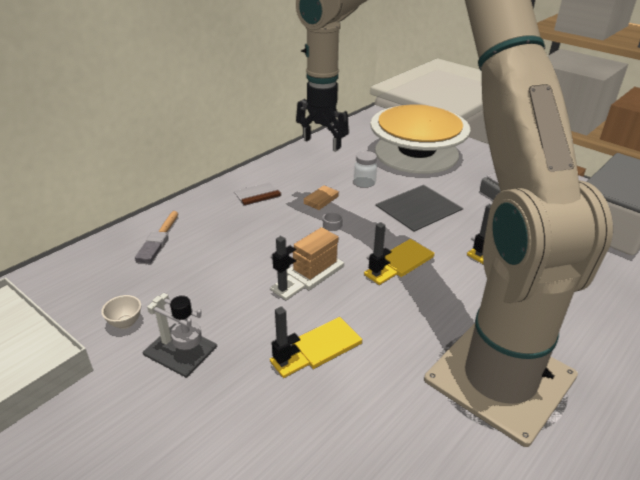

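```bash
python3 - <<'E'
from h import *
s=ctrl.read_state();print(s['eef_pos'])
p=shot('wrist')
x,r=fit(p,[(285,166),(362,165),(358,286),(287,286)],18,(650,-222)); print(x,np.round(r,1))
T=tool(); print(np.linalg.inv(T)@[x[0],x[1],5,1],x[2]-s['tool_rot'][2])
for n in('scene','side'):
    q=shot(n)
    for d in ctrl.mark_of(q,'plate_top'): print(n,d)
q=shot('side'); im=q['image'][215:305,255:355]
cv2.imwrite('pics/sd4c.png',cv2.resize(im,None,fx=6,fy=6,interpolation=cv2.INTER_CUBIC)[:,:,::-1])
E
```

```text
[ 650.34751692 -221.46868335  152.69973367]
[ 6.50785348e+02 -2.24016906e+02  9.99541195e-02] [ 1.4  0.5 -1.  -0.7 -0.6 -0.1  0.2  0.2]
[  0.15688801 147.68217849  -2.24696889   1.        ] -0.001786243004434418
side {'location': [436.3, -406.1, 6.2], 'confidence': 0.74}
```

View pics/sd4c.png

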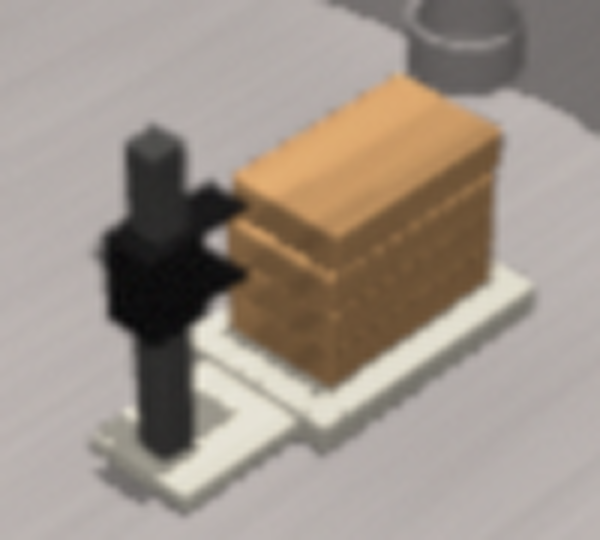

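Request:
apply_moves:
  motion:
    - [0,5,-0.1,0,8.5]
    - [0,10,-0.2,0,8.5]
    - [0,14,-0.2,0,8.5]
    - [0,14.7,-0.2,0,8.5]
    - [0,14.7,-0.2,0,8.5]
    - [0,14.7,-0.2,0,4]
    - [0,14.7,-0.2,0,4]
    - [0,14.7,-0.2,0,4]
    - [0,14.7,-0.2,0,4]
    - [0,14.7,-0.2,0,4]
    - [0,10,-0.2,0,4]
    - [0,5,-0.2,0,4]
    - [0,0,-0.2,0,4]
    - [0,-4,-0.2,0,4]
    - [0,-4,-0.2,0,4]

```text
clock: 29.7
eef_pos: [653.3, -224.9, 197.4]
tool_rot: [-1.574, -0.008, 0.1]
force: [0.3, -0.2, -0.5]
width: 52.1
```

```bash
python3 - <<'E'
from h import *
s=ctrl.read_state();print(s['eef_pos'],s['tool_rot'],s['width'],s['force'])
p=shot('wrist','w15');p=shot('scene','s15')
print(ctrl.mark_of(p,'plate_top'),ctrl.search_frame(p,'plate_top'))
p=shot('side');print(ctrl.mark_of(p,'plate_top'),ctrl.search_frame(p,'plate_top'))
E
```

```text
[ 653.28502011 -224.88587494  197.44982295] [-1.57397664 -0.00812635  0.09971339] 52.14700274427439 [ 0.29798744 -0.18708129 -0.46431221]
[{'location': [436.1, -409.0, 8.3], 'confidence': 0.57}] [{'location': [431.7, -404.0, 8.0], 'confidence': 0.79}]
[{'location': [435.3, -404.7, 6.7], 'confidence': 0.58}, {'location': [649.7, -222.6, 195.3], 'confidence': 0.29}] [{'location': [433.8, -399.8, 9.1], 'confidence': 0.59}, {'location': [477.5, 374.0, 9.6], 'confidence': 0.52}, {'location': [429.8, 42.2, 61.4], 'confidence': 0.3}]
```

View pics/w15.png

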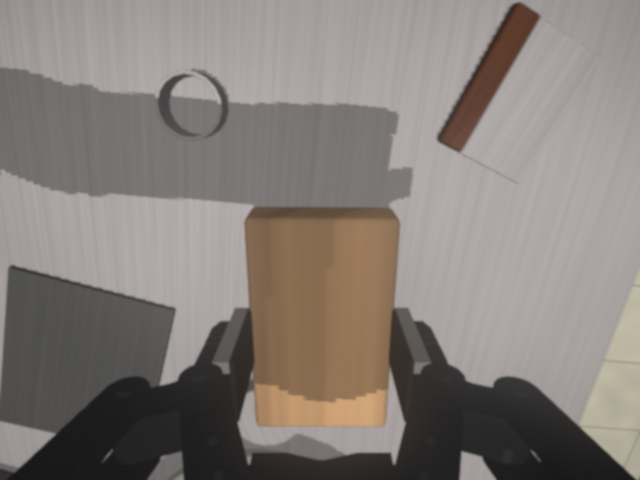

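View pics/s15.png

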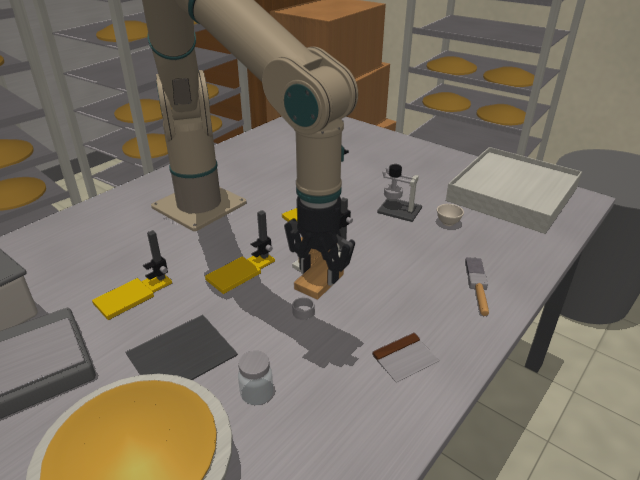

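```bash
python3 - <<'E'
from h import *
p=shot('side')
for u,v,z in((417,168,0),(372,125,90),(468,125,90),(420,140,90),(375,155,0),(460,155,0)): print(u,v,ray(p,u,v,z).round())
p=shot('scene')
for u,v,z in((232,440,90),(130,375,90),(220,400,90)): print(u,v,ray(p,u,v,z).round())
# plate corners scene
x,r=fit(p,[(128,350),(208,318),(236,356),(160,384)],5,(435,-405),150,180);print(x,r.round(1))
E
```

```text
417 168 [ 559. -549.    0.]
372 125 [ 726. -535.   90.]
468 125 [ 514. -738.   90.]
420 140 [ 562. -551.   90.]
375 155 [ 701. -528.    0.]
460 155 [ 509. -711.    0.]
232 440 [ 718. -520.   90.]
130 375 [ 484. -547.   90.]
220 400 [ 647. -482.   90.]
[ 4.35723520e+02 -4.05048911e+02 -2.55151731e-01] [-1.1  3.7  0.5  6.1 -3.7  3.6  4.  -9.9]
```

Request:
apply_moves:
  motion:
    - [-4.5,0,-3,0,4]
    - [-9,0,-6,0,4]
    - [-13.5,0,-9,0,4]
    - [-18,0,-12,0,4]
    - [-22.8,0,-15.1,0,4]
    - [-22.8,0,-15.1,0,4]
    - [-22.8,5,-15.1,0,4]
    - [-22.8,10,-15.1,0,4]
    - [-22.8,13,-15.1,0,4]
    - [-22.8,13,-15.1,0,4]
    - [-22.8,13,-15.1,0,4]

```text
clock: 31.52
eef_pos: [440.3, -397.6, 63.4]
tool_rot: [-1.572, -0.002, 0.101]
force: [-0.6, 0.0, -0.1]
width: 52.4
```

```bash
python3 - <<'E'
from h import *
s=ctrl.read_state();print(s['eef_pos'],s['tool_rot'],s['width'],s['force'])
p=shot('wrist','w16')
E
```

```text
[ 440.34770775 -397.5629337    63.381513  ] [-1.57161482 -0.00185658  0.10068164] 52.3637044529993 [-0.56745001  0.0312572  -0.05444043]
```

View pics/w16.png

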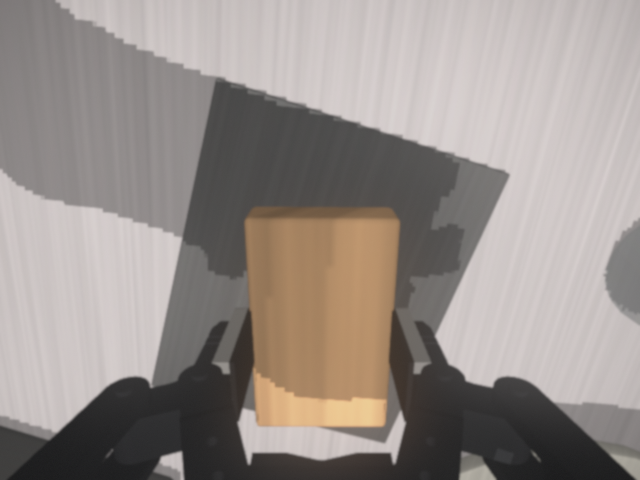

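Request:
apply_moves:
  motion:
    - [0,2.5,0,0,4]
    - [0,4.5,0,0,4]
    - [0,5,0,0,4]
    - [0,5,0,0,4]
    - [0,5,0,0,4]
    - [0,5,0,0,8.5]
    - [0,5,0,0,8.5]
    - [0,5,0,0,8.5]
    - [0,5,0,0,8.5]
    - [0,0,0,0,8.5]
    - [0,-5,0,0,8.5]
    - [0,-10,0,0,8.5]
    - [0,-13,0,0,8.5]
    - [0,-13,0,0,8.5]

```text
clock: 33.33
eef_pos: [440.3, -398.5, 194.9]
tool_rot: [-1.575, -0.004, 0.1]
force: [0.8, 0.1, -1.1]
width: 85.2
```

```bash
python3 - <<'E'
from h import *
s=ctrl.read_state();print(s['eef_pos'],s['tool_rot'],s['width'],s['force'],s['qpos'])
p=shot('wrist','w17');p=shot('scene','s17')
for q in('hook','weight_knob','weight_foot'): print(q,ctrl.mark_of(p,q),proj(p,[458,355,112]))
p=shot('side','sd17')
for q in('hook','weight_knob','weight_foot'): print(q,ctrl.mark_of(p,q))
E
```

```text
[ 440.28440271 -398.46759199  194.8897692 ] [-1.57460618 -0.00359159  0.09972495] 85.18924515401271 [ 0.76317943  0.12883479 -1.0906447 ] [ 1.06150699  0.64871263 -0.60323579  1.71312225  0.4480433   0.91562245
  0.37618424]
hook [{'location': [457.0, 357.4, 109.7], 'confidence': 0.86}] [395.8668052  174.50647388]
weight_knob [{'location': [457.0, 356.7, 123.9], 'confidence': 0.58}] [395.8668052  174.50647388]
weight_foot [{'location': [461.2, 354.1, 41.0], 'confidence': 0.85}] [395.8668052  174.50647388]
hook [{'location': [457.8, 356.5, 112.0], 'confidence': 0.6}]
weight_knob [{'location': [454.9, 354.6, 123.2], 'confidence': 0.92}]
weight_foot [{'location': [456.2, 357.3, 44.2], 'confidence': 0.81}, {'location': [441.8, -397.1, 15.9], 'confidence': 0.37}]
```

View pics/w17.png

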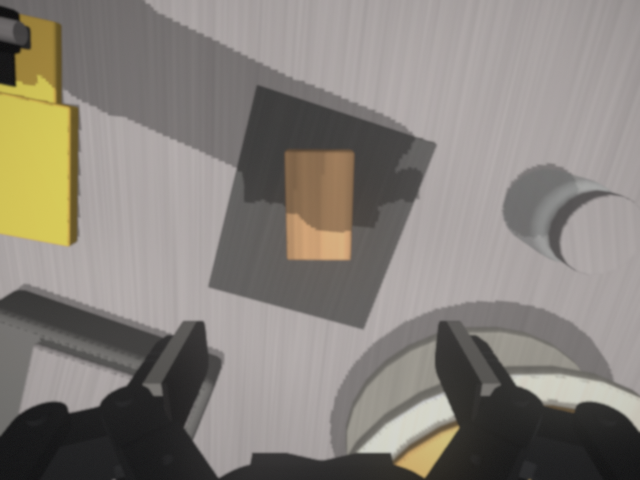

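View pics/s17.png

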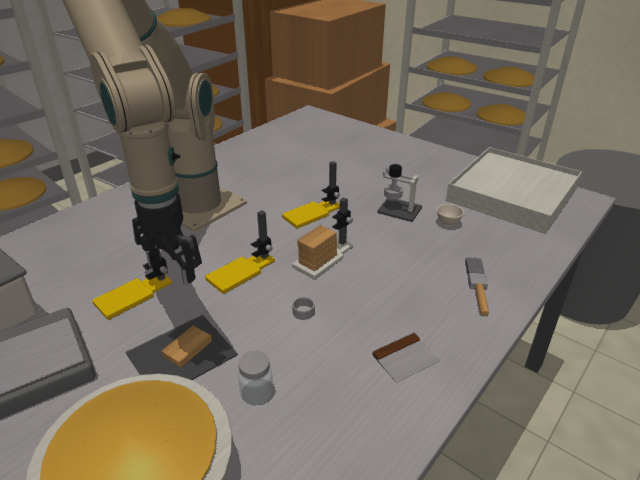

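Request:
apply_moves:
  motion:
    - [0,-2,0,0,8.5]
    - [0.7,-4.5,6,0,8.5]
    - [1.5,-4.5,12,0,8.5]
    - [2.2,-4.5,18,0,8.5]
    - [3,-4.5,24,0,8.5]
    - [3.7,-4.5,30,0,8.5]
    - [4.5,-4.5,36,0,8.5]
    - [5.2,-4.5,42,0,8.5]
    - [6,-4.5,48,0,8.5]
    - [6.7,-4.5,54,0,8.5]
    - [7.5,-4.5,60,0.05,8.5]
    - [8.2,-4.5,66,0.1,8.5]
    - [9.1,-4.5,71,0.1,8.5]
    - [9.1,-4.5,73.8,0.1,8.5]
    - [9.1,-4.5,73.8,0.1,8.5]
    - [9.1,-4.5,73.8,0.1,8.5]
    - [9.1,-4.5,73.8,0.1,8.5]

```text
clock: 35.9
eef_pos: [456.3, 344.1, 237.2]
tool_rot: [-1.572, -0.0, -0.002]
force: [0.6, 0.2, 0.5]
width: 85.2
```

```bash
python3 - <<'E'
from h import *
s=ctrl.read_state();print(s['eef_pos'],s['tool_rot'],s['width'],s['force'],s['qpos'])
p=shot('wrist','w18')
for q in('hook','weight_knob'): print(q,ctrl.mark_of(p,q))
E
```

```text
[456.34535866 344.09863956 237.16574179] [-1.57200085e+00 -4.54315122e-05 -2.09553599e-03] 85.21068819295324 [0.64692587 0.17110793 0.45871618] [-0.29270631  0.572978   -0.63151659  1.72230291  0.39716432  0.97818872
 -1.0763244 ]
hook []
weight_knob [{'location': [454.4, 354.0, 124.7], 'confidence': 0.62}]
```

View pics/w18.png

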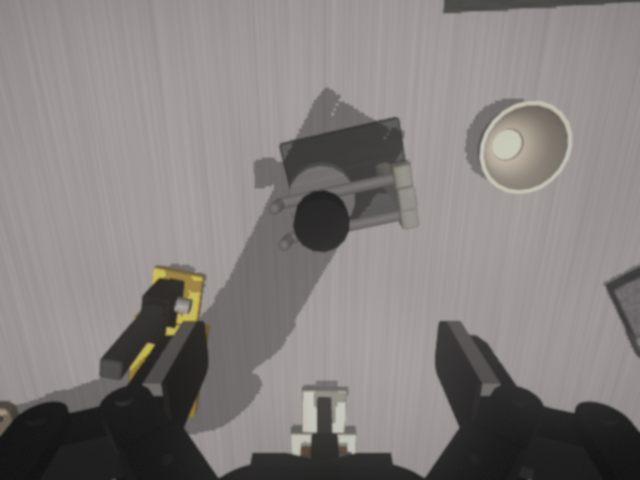

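```bash
python3 - <<'E'
from h import *
s=ctrl.read_state();print(s['eef_pos'])
p=shot('wrist')
a=ray(p,302,199,112);b=ray(p,388,182,112); print(a,b,np.arctan2(b[1]-a[1],b[0]-a[0]))
a=ray(p,277,207,124);b=ray(p,286,242,124);c=ray(p,405,196,112); m=(a+b)/2; print(m,c,np.arctan2(c[1]-m[1],c[0]-m[0]),np.arctan2(a[1]-b[1],a[0]-b[0])-np.pi/2)
a=ray(p,398,168,115);b=ray(p,409,222,115);print(np.arctan2(a[1]-b[1],a[0]-b[0])-np.pi/2)
k=ray(p,321.5,220,140);print('knob top',k)
k=ray(p,321.5,221,126);print('knob mid',k)
im=p['image'][80:280,220:460]
cv2.imwrite('pics/hk.png',cv2.resize(im,None,fx=3,fy=3,interpolation=cv2.INTER_CUBIC)[:,:,::-1])
E
```

```text
[456.23283549 344.72821389 237.40202747]
[442.26842018 365.95120134 112.        ] [499.68231509 377.48159522 112.        ] 0.19819286236954423
[429.11950101 351.43545445 124.        ] [511.63480316 367.98387263 112.        ] 0.19792405104754862 0.21067198428282263
0.26022565289722976
knob top [455.40722096 359.3046371  140.        ]
knob mid [455.41588319 354.58259005 126.        ]
```

View pics/hk.png

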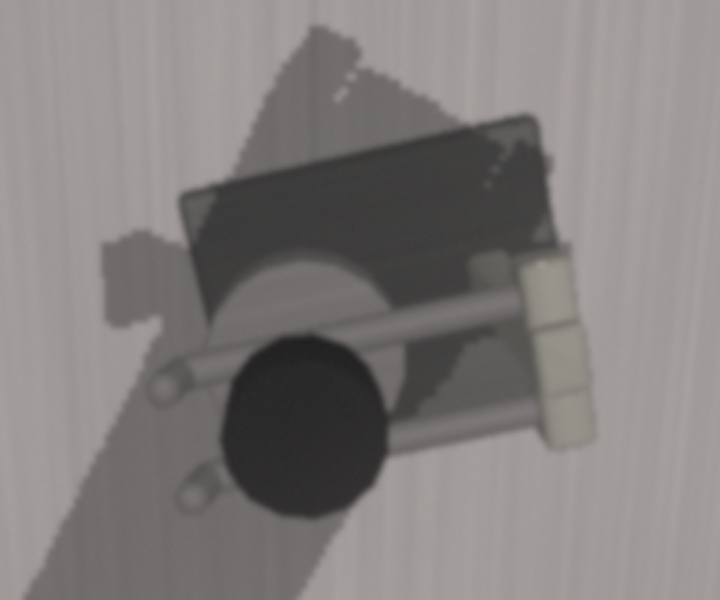

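Request:
apply_moves:
  motion:
    - [0,0,0.5,-0.18,8.5]
    - [0,0,1.2,-0.36,8.5]
    - [0,0,1.2,-0.54,8.5]
    - [0,0,1.2,-0.72,8.5]
    - [0,0,1.2,-0.9,8.5]
    - [0,0,1.2,-1.08,8.5]
    - [0,0,1.2,-1.26,8.5]
    - [0,2,1.2,-1.44,8.5]
    - [0,4,1.2,-1.62,8.5]
    - [0,5.5,1.2,-1.77,8.5]
    - [0,5.5,1.2,-1.77,8.5]
    - [0,5.5,1.2,-1.77,8.5]

```text
clock: 37.6
eef_pos: [456.1, 358.0, 183.0]
tool_rot: [-1.571, -0.001, 1.767]
force: [-0.1, 1.4, 1.0]
width: 84.9
```

```bash
python3 - <<'E'
from h import *
s=ctrl.read_state();print(s['eef_pos'],s['tool_rot'],s['width'],s['force'],s['qpos'])
p=shot('wrist','w19')
for q in('hook','weight_knob'): print(q,ctrl.mark_of(p,q))
print(proj(p,[456,356.5,140]),proj(p,[456,356.5,126]))
E
```

```text
[456.09403189 357.95609311 182.96550284] [-1.57149763e+00 -5.24868979e-04  1.76710957e+00] 84.85575787240639 [-0.14625539  1.44157011  0.97540942] [-0.11142846  0.79724829 -1.04253189  1.75327395  0.7829485   1.06781383
  0.33418467]
hook []
weight_knob [{'location': [454.7, 354.6, 124.9], 'confidence': 0.86}]
[318.96251637 281.31120963] [319.11388468 270.27786647]
```

View pics/w19.png

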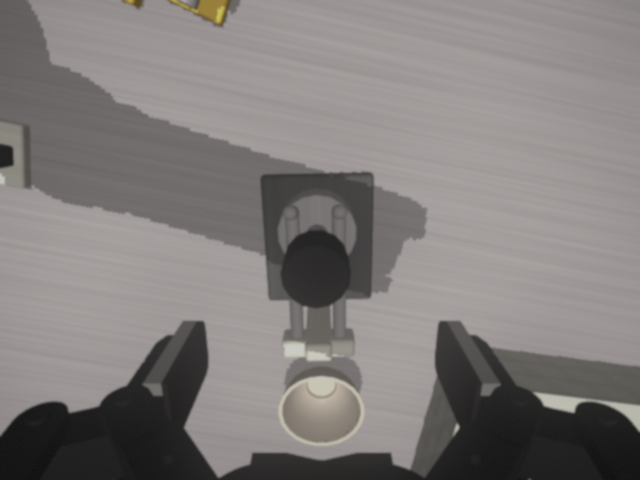

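Request:
apply_moves:
  motion:
    - [-0.2,3,0.15,0,8.5]
    - [-0.2,5.5,0.15,0,8.5]
    - [-0.2,6.6,0.15,0,8.5]
    - [-0.2,6.6,0.15,0,8.5]
    - [-0.2,6.6,0.15,0,8.5]

```text
clock: 38.38
eef_pos: [455.1, 356.3, 117.4]
tool_rot: [-1.572, -0.001, 1.77]
force: [-0.0, -0.7, 0.3]
width: 84.9
```

```bash
python3 - <<'E'
from h import *
s=ctrl.read_state();print(s['eef_pos'],s['tool_rot'],s['width'],s['force'],s['qpos'])
p=shot('wrist','w20')
E
```

```text
[455.0823016  356.27411944 117.39876365] [-1.57222240e+00 -1.12829851e-03  1.76982317e+00] 84.86797965384305 [-0.03782677 -0.68620338  0.25809595] [-0.14574615  0.87136342 -0.97269973  1.81177564  0.88171517  0.96032657
  0.26055157]
```

View pics/w20.png

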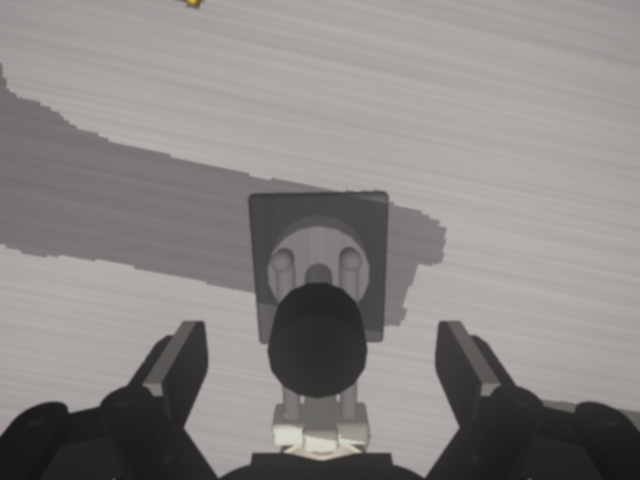

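Request:
apply_moves:
  motion:
    - [-0.1,0,0,0,6]
    - [-0.1,0,0,0,2.5]
    - [-0.1,0,0,0,2.5]
    - [-0.1,0,0,0,2.5]
    - [-0.1,0,0,0,2.5]
    - [-0.1,0,0,0,2.5]
    - [-0.1,0,0,0,2.5]
    - [-0.1,-0.5,0,0,2.5]
    - [-0.1,-0.5,0,0,2.5]

```text
clock: 39.55
eef_pos: [454.8, 354.2, 121.0]
tool_rot: [-1.57, 0.0, 1.77]
force: [0.3, -0.1, -4.1]
width: 34.1
```

```bash
python3 - <<'E'
from h import *
s=ctrl.read_state();print(s['eef_pos'],s['tool_rot'],s['width'],s['force'],s['qpos'])
p=shot('wrist','w21')
E
```

```text
[454.75960594 354.21113818 120.97143535] [-1.57011176e+00  3.11334218e-04  1.76982445e+00] 34.080148424060376 [ 0.29423267 -0.09379379 -4.10557682] [-0.14083329  0.86643542 -0.97705835  1.8112018   0.87434982  0.96690773
  0.26721607]
```

View pics/w21.png

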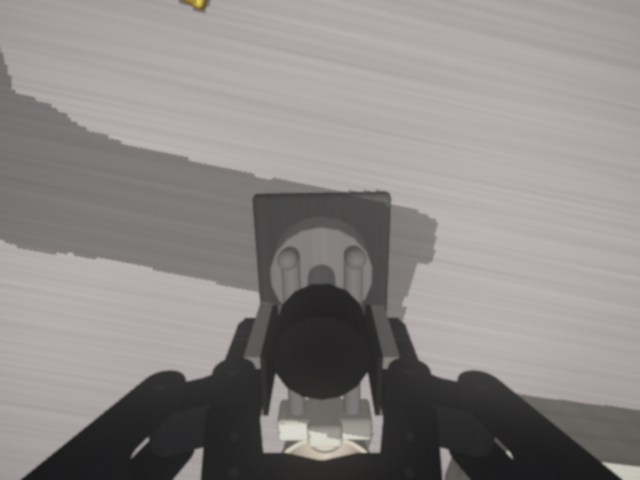

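Request:
apply_moves:
  motion:
    - [0,-0.7,0,0,2.5]
    - [0,-1.4,0,0,2.5]
    - [0,-1.9,0,0,2.5]
    - [0,-1.9,0,0,2.5]

```text
clock: 40.1
eef_pos: [455.2, 354.8, 140.9]
tool_rot: [-1.572, -0.0, 1.77]
force: [0.0, 0.3, -3.3]
width: 34.2
```

```bash
python3 - <<'E'
from h import *
s=ctrl.read_state();print(s['eef_pos'],s['tool_rot'],s['width'],s['force'])
p=shot('side'); cv2.imwrite('pics/sd22.png',cv2.resize(p['image'][270:390,120:260],None,fx=5,fy=5,interpolation=cv2.INTER_CUBIC)[:,:,::-1])
E
```

```text
[455.15244288 354.82694249 140.94690595] [-1.57178333e+00 -4.86719234e-04  1.76991758e+00] 34.220126201277495 [ 0.03593137  0.27296389 -3.33734893]
```

View pics/sd22.png

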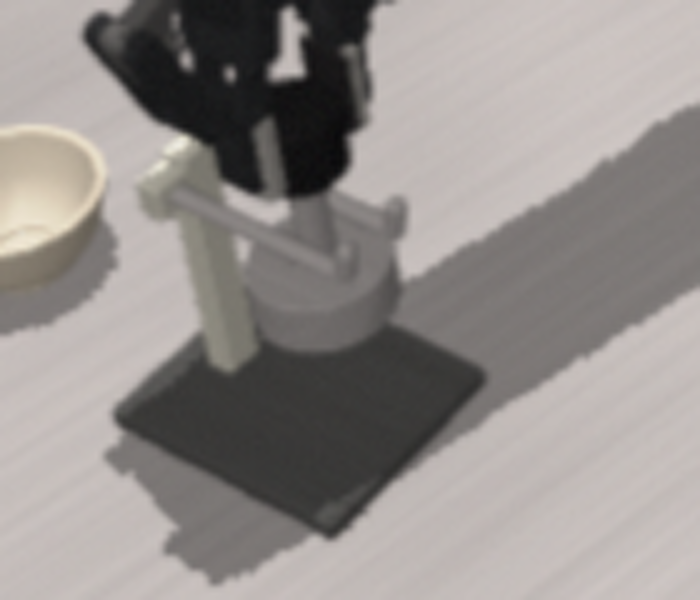

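Request:
apply_moves:
  motion:
    - [0,0,2.5,0,2.5]
    - [0,0,5,0,2.5]
    - [0,0,7.5,0,2.5]
    - [0,0,8,0,2.5]
    - [0,0,8,0,2.5]

```text
clock: 40.78
eef_pos: [377.1, 338.9, 140.4]
tool_rot: [-1.572, -0.0, 1.77]
force: [-0.3, 0.2, -3.2]
width: 34.2
```

```bash
python3 - <<'E'
from h import *
s=ctrl.read_state();print(s['eef_pos'],s['tool_rot'],s['width'],s['force'])
p=shot('side','sd23')
E
```

```text
[377.14162662 338.91546477 140.4121621 ] [-1.57166741e+00 -7.50445061e-05  1.76998034e+00] 34.21479061778499 [-0.26976691  0.17233912 -3.224146  ]
```

View pics/sd23.png

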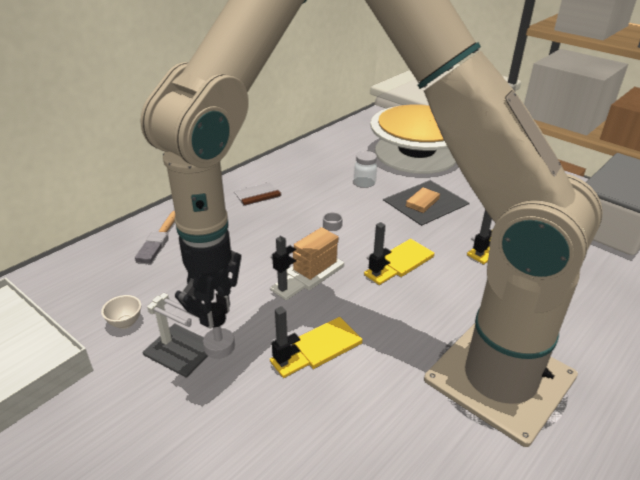

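Request:
apply_moves:
  motion:
    - [0,-4,0,0,2.5]
    - [0,-8,0,0,2.5]
    - [0,-11,0,0,2.5]
    - [-5,-11,-0.2,0,2.5]
    - [-10,-11,-0.4,0,2.5]
    - [-15,-11,-0.6,0,2.5]
    - [-20,-11,-0.8,0,2.5]
    - [-25,-11,-1,0,2.5]
    - [-30,-11,-1.2,0,2.5]
    - [-34,-11,-1.4,0,2.5]
    - [-34,-11,-1.4,0,2.5]
    - [-34,-11,-1.4,0,2.5]
    - [-34,-11,-1.4,0,2.5]

```text
clock: 42.45
eef_pos: [457.6, 9.4, 250.6]
tool_rot: [-1.572, -0.0, 1.772]
force: [0.4, 0.7, -3.5]
width: 33.9
```

```bash
python3 - <<'E'
from h import *
s=ctrl.read_state();print(s['eef_pos'],s['tool_rot'],s['width'],s['force'])
p=shot('side','sd24');p=shot('wrist','w24')
E
```

```text
[457.59755587   9.40622285 250.58006043] [-1.57151009e+00 -4.87895478e-04  1.77198463e+00] 33.88395929557717 [ 0.39683474  0.70437553 -3.47556826]
```

View pics/sd24.png

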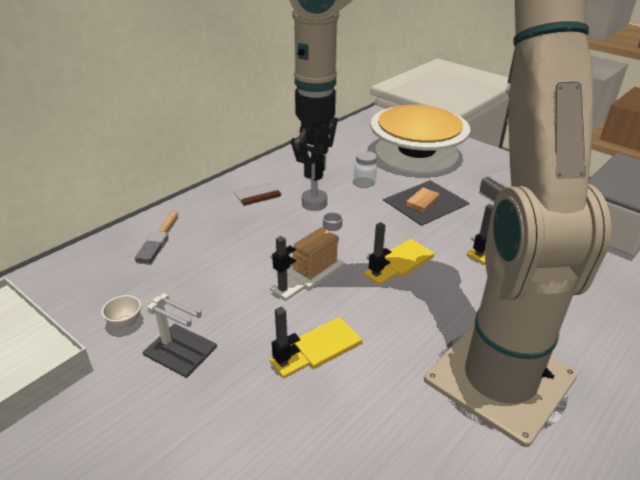

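View pics/w24.png

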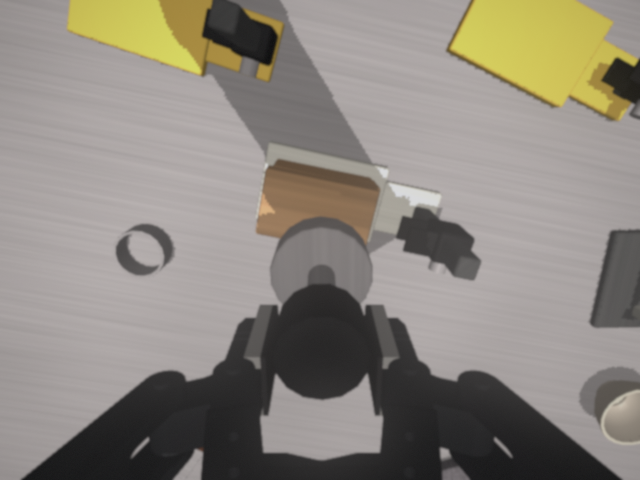

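Request:
apply_moves:
  motion:
    - [0,3,0.05,0,2.5]
    - [0,6,0.05,0,2.5]
    - [-0.05,8.2,0.05,0,2.5]
    - [-0.05,8.2,0.05,0,2.5]
    - [-0.05,8.2,0.05,0,2.5]

```text
clock: 43.18
eef_pos: [457.8, 8.4, 169.2]
tool_rot: [-1.572, -0.0, 1.771]
force: [0.1, 0.1, -3.1]
width: 33.8
```

```bash
python3 - <<'E'
from h import *
s=ctrl.read_state();print(s['eef_pos'],s['tool_rot'],s['width'],s['force'])
p=shot('side');cv2.imwrite('pics/sd25.png',cv2.resize(p['image'][180:310,240:380],None,fx=5,fy=4.6,interpolation=cv2.INTER_CUBIC)[:598,:,::-1])
p=shot('wrist','w25')
E
```

```text
[457.76342843   8.43981566 169.1531261 ] [-1.57232098e+00 -2.90514401e-04  1.77089611e+00] 33.767409667344296 [ 0.05726763  0.12160729 -3.07945485]
```

View pics/sd25.png

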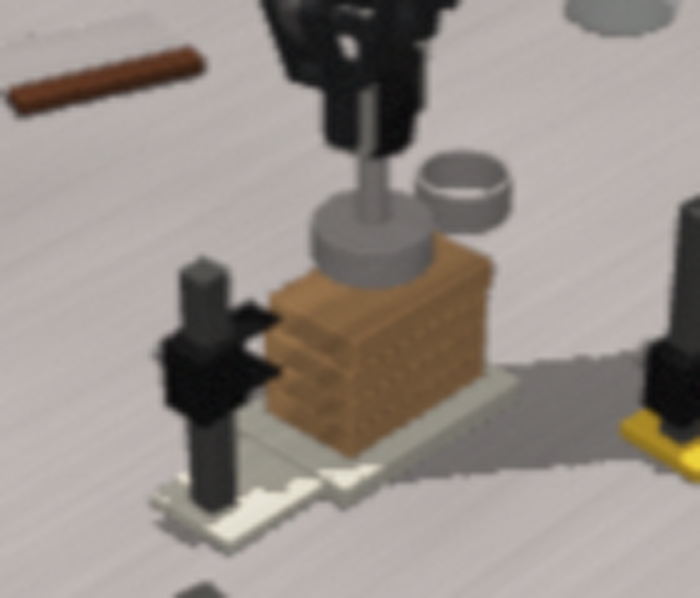

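View pics/w25.png

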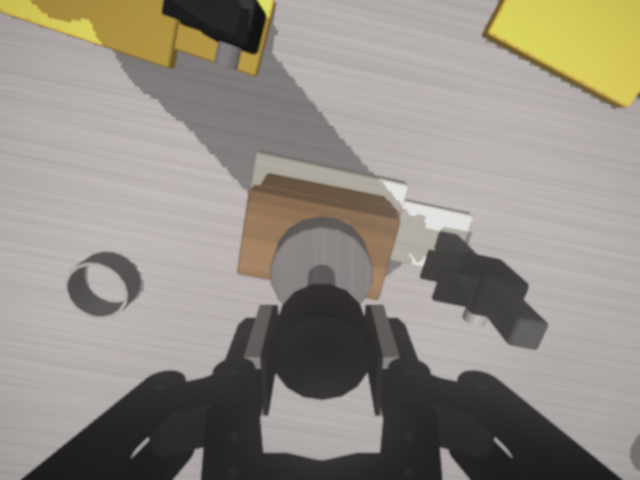

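Lower slowly to contact.

Request:
apply_moves:
  motion:
    - [0,0.4,0,0,2.5]
    - [0,0.8,0,0,2.5]
    - [0,1.0,0,0,2.5]
    - [0,1.0,0,0,2.5]

```text
clock: 43.78
eef_pos: [457.0, 7.6, 158.1]
tool_rot: [-1.57, -0.0, 1.77]
force: [-0.0, 0.6, -3.4]
width: 34.1
```

Request:
apply_moves:
  motion:
    - [0,0.15,0,0,2.5]
    - [0,0.15,0,0,2.5]

```text
clock: 44.02
eef_pos: [457.3, 7.7, 157.0]
tool_rot: [-1.571, 0.0, 1.77]
force: [-0.5, -0.9, -2.5]
width: 34.0
```

Request:
apply_moves:
  motion:
    - [0,0.15,0,0,2.5]
    - [0,0.15,0,0,2.5]

```text
clock: 44.28
eef_pos: [457.8, 7.9, 156.9]
tool_rot: [-1.572, 0.002, 1.77]
force: [-3.2, -2.1, 15.1]
width: 34.0
```

Request:
apply_moves:
  motion:
    - [0,-0.12,0,0,2.5]
    - [0,-0.12,0,0,2.5]
    - [0,-0.12,0,0,4.5]
    - [0,-0.12,0,0,6]
    - [0,-0.12,0,0,8.5]
    - [0,-0.12,0,0,8.5]
    - [0,-0.12,0,0,8.5]
    - [0,-0.12,0,0,8.5]
    - [0,-2,0,0,8.5]
    - [0,-5,0,0,8.5]
    - [0,-9,0,0,8.5]
    - [0,-14,0,0,8.5]
    - [0,-14,0,0,8.5]
    - [0,-14,0,0,8.5]

```text
clock: 46.02
eef_pos: [456.6, 7.1, 294.8]
tool_rot: [-1.57, 0.001, 1.77]
force: [0.2, -0.2, 0.1]
width: 84.8
```

```bash
python3 - <<'E'
from h import *
s=ctrl.read_state();print(s['eef_pos'],s['tool_rot'],s['width'],s['force'])
p=shot('side','sd26')
for q in('weight_foot','weight_knob','plate_top'): print(q,ctrl.mark_of(p,q))
cv2.imwrite('pics/sd26c.png',cv2.resize(p['image'][180:310,240:380],None,fx=5,fy=4.6,interpolation=cv2.INTER_CUBIC)[:598,:,::-1])
p=shot('wrist','w26')
box(p,458,8.3,86,54,90,0)
cv2.imwrite('pics/w26.png',p['image'][:,:,::-1])
p=shot('scene','s26')
for q in('weight_foot','weight_knob','plate_top','mark'): print(q,ctrl.mark_of(p,q))
E
```

```text
[456.63643649   7.12438596 294.80396759] [-1.56996176e+00  8.08387438e-04  1.76963685e+00] 84.84284885768389 [ 0.15594929 -0.24236503  0.12122201]
weight_foot [{'location': [457.8, 7.9, 85.0], 'confidence': 0.85}, {'location': [459.3, 9.5, 58.4], 'confidence': 0.63}]
weight_knob [{'location': [458.9, 7.1, 164.5], 'confidence': 0.7}]
plate_top [{'location': [434.6, -407.6, 4.3], 'confidence': 0.77}]
weight_foot [{'location': [463.5, 6.3, 85.6], 'confidence': 0.69}]
weight_knob []
plate_top [{'location': [438.1, -410.3, 7.4], 'confidence': 0.93}, {'location': [545.3, -157.7, -5.3], 'confidence': 0.33}]
mark []
```

View pics/sd26c.png

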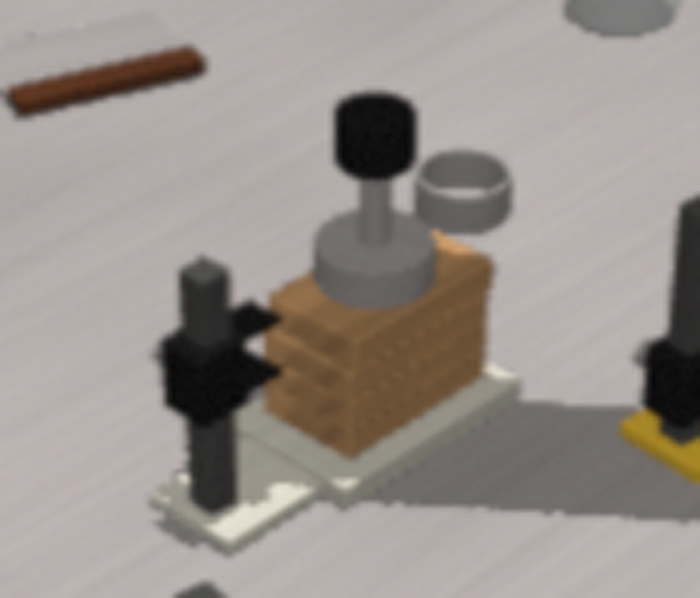

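View pics/w26.png

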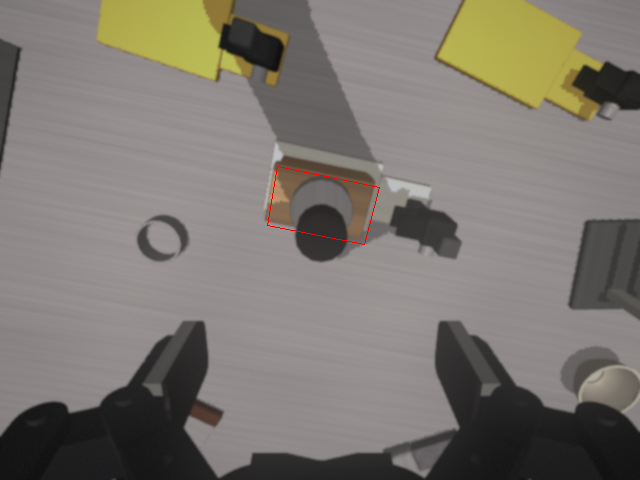

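View pics/s26.png

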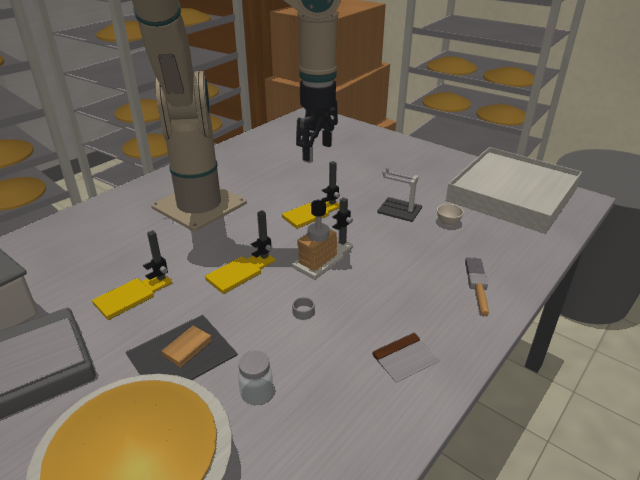

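```bash
python3 - <<'E'
from h import *
print(ctrl.finish_job()); print(ctrl.read_state()['clock'])
E
```

```text
the job is handed in; nothing more can be done
None
the job is handed in; nothing more can be done
```

I handed the job in at about 46 s. There were five boards: four are stacked squarely on the aluminium base, with the weight standing on top. The fifth lies flat near the middle of the baking plate.

- **Stack:** after all four boards and the weight were on, the wrist overlay put the top board within a few mm of the base middle. The top should be at about 86 mm.
- **Gauge height:** my three estimates of the mark disagreed a little: 89 mm from the wrist profile, about 87 mm from the scene camera and about 83 mm from the side camera. Four boards fit the gap at all three readings. Three or five boards would not.
- **Weight:** the networks put its foot at [458, 8, 85] mm from the side and [463.5, 6, 86] mm from the scene. Both are well within 18 mm of the middle, and it looks upright.
- **Plate:** it had been knocked about 35 mm during the run. I measured it again at about [436, -406] mm before laying the last board, and pictures from the scene and wrist cameras show that board well inside its edges.
- **Other things:** in the pictures the gauge, ramekin, jar and cutter had not moved. The gripper was open and clear at about 295 mm when I handed in.

The hand-in gave no verdict. In the last scene picture, the network did not find the mark or the knob.

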